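# Line up the empty cable reels by size

## Task

Line the four empty black cable reels up on the row of round marks on the plywood board in order of size: the largest on the mark next to the upright steel end stop, then ever smaller, the smallest at the far end. Stand each one upright and centred on its mark, and do not let any of them topple on the way.

Things in the scene. Friction and masses are not known exactly. Their poses are not given: they have to be found in the camera images.
- reel_s: the smallest of four empty black plastic cable reels: round, standing on end, 36 mm high, two equal flanges 32 mm in diameter and 7 mm thick (bottom and top) joined by a barrel 20 mm in diameter; about 30 g (may vary by a third). Origin: centre of the underside, z up along the reel's axis.
- reel_m: the second smallest of four empty black plastic cable reels: round, standing on end, 52 mm high, two equal flanges 42 mm in diameter and 7 mm thick (bottom and top) joined by a barrel 26 mm in diameter; about 50 g (may vary by a third). Origin: centre of the underside, z up along the reel's axis.
- reel_l: the second largest of four empty black plastic cable reels: round, standing on end, 68 mm high, two equal flanges 52 mm in diameter and 7 mm thick (bottom and top) joined by a barrel 32 mm in diameter; about 80 g (may vary by a third). Origin: centre of the underside, z up along the reel's axis.
- reel_xl: the largest of four empty black plastic cable reels: round, standing on end, 84 mm high, two equal flanges 62 mm in diameter and 7 mm thick (bottom and top) joined by a barrel 38 mm in diameter; about 120 g (may vary by a third). Origin: centre of the underside, z up along the reel's axis.
- mark_a: the leftmost (largest y) of the four like round marks in a row on the plywood board: a painted white ring 72 mm across with a dot in the middle, flat. Origin: its centre, on the top face of the board, 12 mm above the bench; x across the board (away from the robot), y along the row (to the left). Neighbouring marks are 85 mm apart. The board is fixed, 110 mm wide and 470 mm long.
- mark_b: the second from the left of the four like round marks in a row on the plywood board: a painted white ring 72 mm across with a dot in the middle, flat. Origin: its centre, on the top face of the board, 12 mm above the bench; x across the board (away from the robot), y along the row (to the left). Neighbouring marks are 85 mm apart. The board is fixed, 110 mm wide and 470 mm long.
- mark_c: the third from the left of the four like round marks in a row on the plywood board: a painted white ring 72 mm across with a dot in the middle, flat. Origin: its centre, on the top face of the board, 12 mm above the bench; x across the board (away from the robot), y along the row (to the left). Neighbouring marks are 85 mm apart. The board is fixed, 110 mm wide and 470 mm long.
- mark_d: the rightmost (smallest y) of the four like round marks in a row on the plywood board: a painted white ring 72 mm across with a dot in the middle, flat. Origin: its centre, on the top face of the board, 12 mm above the bench; x across the board (away from the robot), y along the row (to the left). Neighbouring marks are 85 mm apart. The board is fixed, 110 mm wide and 470 mm long.
- stop: the end stop: a fixed upright steel plate 90 mm wide, 6 mm thick and 60 mm high on a 36 mm wide foot, standing across one end of the board (either end), 78 mm beyond the centre of the outermost mark there. The other end of the board has a low grey tray, 12 mm high, in the like place. Origin: centre of its underside, on the board.
Things that resemble listed ones, but are neither listed nor needed, are in the scene too. Leave any purple look-alike of the reel_s alone.

How it is judged:
By the outcome, as a careful person would: the job done as asked, in the order asked, and still so for the second after the job is handed in, with the robot touching nothing.
It also fails if it takes over 102 s, if anything falls off the work surface, if the arm or the gripper's body presses on something with over 40 N, if the wrist force passes 120 N, or if a joint passes its speed limit or range.

## Robot

A 7-joint arm with a two-finger parallel gripper is mounted at the origin on the work surface. World frame = base frame: x ahead of the robot, y to its left, z up, the work surface at z = 0. Lengths are in m, angles in rad, forces in N, time in s.
With the tool pointing down it reaches from about 0.4 to 0.85 m from the base axis. Payload 4.5 kg.
Tool frame: the origin (TCP) lies between the finger pads; the fingertips stand 19 mm ahead of it and the grasp point (between the pads) is the TCP (r.nose_length is the distance from the TCP to the fingertips, in m); z points along the fingers, x is the direction in which the jaws open and shut, and the axes are right-handed (so a half turn about z gives the same grasp; the last joint's range is limited). The gripper opens to 88 mm and grips with 3 to 60 N. Pads are 18 mm wide; open, the fingers measure 123 mm over their backs; the gripper's body (75 mm by 187 mm) begins 45 mm behind the grasp point.
Start: joints at [1.368, 0.689, -0.195, 1.565, 0.157, 0.902, -0.215], TCP at [0.147, -0.608, 0.258] pointing down, gripper open.
Joint ranges: [-3.01, 3.01], [-0.46, 2.08], [-1.47, 1.51], [0.13, 2.56], [-1, 4.14], [0.04, 2.09], [-2.66, 2.66]. Speed limits (rad/s): [2.57, 2.57, 3.14, 3.14, 3.14, 3.14, 3.14].

## Interface

Orientations are given as a unit quaternion [x, y, z, w].
In Python, from plant import get_state, vision, r gives the robot as it stands.
- The arm moves only by the tool play_rows, never from a script. Its argument "deltas" is a list that holds one entry, the list of rows, each a list of 7 numbers: the gripper command: -1 is fully open, 1 is shut, values between are in proportion, then the shift along the tool's x, y, z normalised to -1 to 1, where 1 is 300 mm, then the turn, a rotation vector about the tool's x, y, z normalised to -1 to 1, where 1 is pi rad. A call has 1 to 5 rows; each row is the pose to reach, as a shift and turn from the pose measured when the call began, along the tool's axes at that moment, turning the shorter way round; what a row does not reach only later rows make up. A row lasts 1/8 s, in which the tool goes at most 62.5 mm and 10.7 degrees, less where a joint would pass 70% of its speed; a pose out of reach is approached as far as the arm can. A call with a number of a shift or a turn outside -1 to 1 is refused whole. A call with a gripper value outside its range is refused whole. The fingers move at their own pace and stop on an object; "force" is the grip in N (left out, the last holds). Time passes only in rows, so rows that repeat a pose let the fingers close. It gives the time, the measured TCP pose, the force and the opening at its end, in the units of the state.
- get_state(): the state, without advancing time (a new reading comes with each control period).
- vision.snapshot(name): name is "side" or "top" or "wrist"; returns the picture (480x640x3 uint8, red, green, blue); there is no depth.
- vision.camera_model(name): a dict with "vfov" (degrees; the focal length in pixels is half the picture's height over the tangent of half this angle, whatever the lens; pixels are square), "cx", "cy" (the principal point, pixels), "world_to_cam" (4x4, takes a point from world to camera coordinates). Camera axes: x right, y up, looking along -z (the intrinsics and any distortion apply to the point x, -y, -z); pixel columns grow to the right and rows downward; lengths in m; the calibration is good to about 2 mm. A picture is of the moment at which its call begins: read the wrist's pose just before it. camera_model takes no time and is no camera call; for the wrist camera it gives the pose at the moment of the call.
- r.finish_job(): hands the job in, once; it reports no verdict.
The state is a dict: "clock": time; "q": joint angles; "qd": joint speeds; "joint_torque": joint torques, N m; "tool_pos": TCP position; "eef_rot": TCP orientation; "contact_force": force on the tool from outside, world axes, zero at the start; "moment": the same for the moment, N m; "opening": opening from 0.0 (shut) to 1.0 (fully open).
Only numpy, scipy, OpenCV 4.12 (cv2) and the standard library are available. Lean on these libraries where they do the work, as an engineer would, in place of code of your own. Each camera call takes 0.05 s, during which the arm holds its last target.

## Working session

There is one attempt and no reset: what is moved stays moved. The work goes in short steps, Python scripts to look and compute and a tool call to move; the robot and the scene stay as the last step left them, time stands still between calls to the robot, and variables do not carry over. Pictures are saved under pics/ and viewed, and the job is handed in when it is done.

Besides the shell and the picture viewer there is one more tool, called as name(argument=value, ...), one argument or row to a line, values as JSON. play_rows: Moves the arm, as the interface text tells. Scaled input: -1 to 1 covers 300 mm each way for a shift and pi rad each way for a turn. Its arguments: {"type":"object","properties":{"deltas":{"type":"array"},"force":{"type":"number"}},"required":["deltas"]}

```bash
ls; mkdir -p pics; python3 - <<'E'
from plant import get_state, vision, r
import cv2
for n in ("side","top","wrist"):
    m=vision.camera_model(n); print(n,m)
    cv2.imwrite(f"pics/{n}0.png",cv2.cvtColor(vision.snapshot(n),cv2.COLOR_RGB2BGR))
s=get_state(); print(s)
E
```

```text
pics
side {'vfov': 56.61491519971864, 'cx': 316.7910811242347, 'cy': 229.90222297152368, 'world_to_cam': array([[ 0.96582424, -0.25918267,  0.00280621, -0.47809067],
       [ 0.18158676,  0.68431534,  0.70621439, -0.13148494],
       [-0.18495887, -0.68156941,  0.70799248, -0.71967311],
       [ 0.        ,  0.        ,  0.        ,  1.        ]])}
top {'vfov': 57.16894459654442, 'cx': 314.24384471272515, 'cy': 243.14363114195666, 'world_to_cam': array([[ 0.02355114, -0.99972167, -0.00139046,  0.01035903],
       [ 0.99184583,  0.02319131,  0.12531568, -0.52833812],
       [-0.12524855, -0.00433045,  0.99211594, -0.74254034],
       [ 0.        ,  0.        ,  0.        ,  1.        ]])}
wrist {'vfov': 59.70014986511112, 'cx': 321.6209703524258, 'cy': 235.72436187222394, 'world_to_cam': array([[ 0.23571817, -0.97182005, -0.00165599, -0.62361864],
       [ 0.93005541,  0.22608155, -0.28962746,  0.04134975],
       [ 0.28184016,  0.06673029,  0.95713802, -0.38916837],
       [ 0.        ,  0.        ,  0.        ,  1.        ]])}
{'clock': 0.15, 'q': array([ 1.36780774,  0.68979569, -0.19452966,  1.56604079,  0.15729195,
        0.90250868, -0.21513611]), 'qd': array([-1.62457663e-03, -4.08514661e-03,  2.59248772e-04, -3.18233618e-03,
       -1.90050573e-06, -2.42014161e-04,  1.03502442e-03]), 'joint_torque': array([-4.40246667e-04, -5.27866066e+01, -1.26770139e+00, -1.53585953e+01,
       -5.23980951e-02,  3.98420976e-03,  1.15325424e-04]), 'tool_pos': array([ 0.14648421, -0.60715063,  0.25710873]), 'eef_rot': array([ 7.85684113e-01, -6.18627521e-01, -5.62909699e-04, -3.85196312e-04]), 'contact_force': array([-0.31512764, -0.22779519,  0.7655993 ]), 'moment': array([ 0.0061274 ,  0.01632126, -0.01594672]), 'opening': 0.9962452144566699}
```

View pics/top0.png

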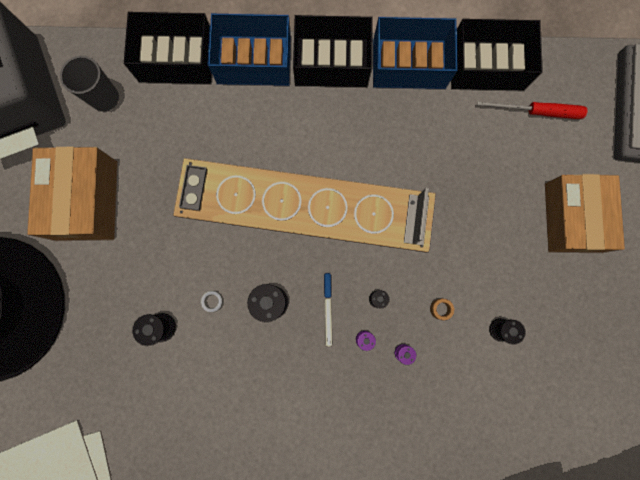

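View pics/side0.png

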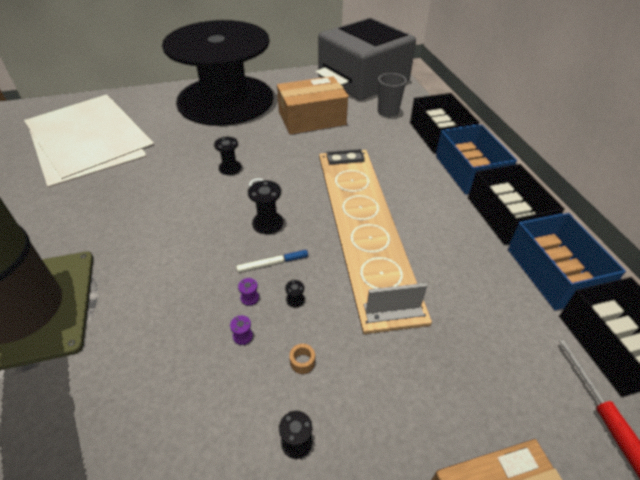

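View pics/wrist0.png

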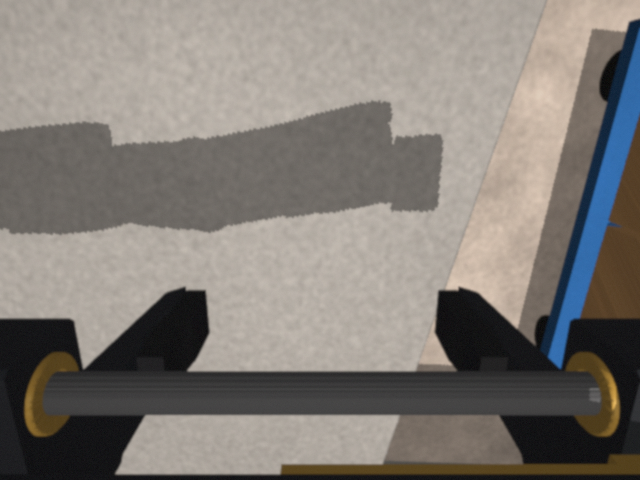

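The end stop is at the right end of the board, around pixel (418,215) in the top view, and the tray is at the left end. So XL goes on mark_d, L on c, M on b and S on a. There are four black reels in the top view: (150,329), (267,302), (379,299) and (512,331). Purple look-alikes stand at (366,341) and (406,354), and the giant black reel at far left (0,305) is far too big. I'll measure all of these next.

```bash
cat > h.py <<'E'
import numpy as np, cv2
from plant import get_state, vision, r
from scipy.spatial.transform import Rotation as R
def cam(n):
    m=vision.camera_model(n); f=240/np.tan(np.radians(m['vfov'])/2)
    return m,f
def p2w(mf,uv,z):
    m,f=mf; T=m['world_to_cam']; Rm=T[:3,:3]; c=-Rm.T@T[:3,3]
    d=np.array([(uv[0]-m['cx'])/f,-(uv[1]-m['cy'])/f,-1.]); d=Rm.T@d
    return c+d*(z-c[2])/d[2]
def w2p(mf,p):
    m,f=mf; T=m['world_to_cam']; q=T[:3,:3]@np.asarray(p)+T[:3,3]
    return np.array([m['cx']+f*q[0]/-q[2], m['cy']-f*q[1]/-q[2]])
def go(p,ang):
    "target p world, tool-x azimuth ang(rad), pointing down; print normalised shift & turn from present pose"
    s=get_state(); R0=R.from_quat(s['eef_rot']); 
    x=np.array([np.cos(ang),np.sin(ang),0]); z=np.array([0,0,-1.]); y=np.cross(z,x)
    R1=R.from_matrix(np.stack([x,y,z],1))
    sh=R0.inv().apply(np.asarray(p)-s['tool_pos'])/0.3
    tu=(R0.inv()*R1).as_rotvec()/np.pi
    d=np.linalg.norm(sh)*.3
    print('tool',s['tool_pos'].round(4),'sh',sh.round(3),'tu',tu.round(3),'dist',round(d,3),'rows',round(max(d/.0625,np.linalg.norm(tu)*180/10.7),1),'t',round(s['clock'],2))
E
python3 - <<'E'
from h import *
im=cv2.imread('pics/top0.png'); mf=cam('top'); print('cam',p2w(mf,(0,0),0.)) 
cv2.imwrite('pics/crop0.png',cv2.resize(im[150:370,120:440],None,fx=2.5,fy=2.5,interpolation=cv2.INTER_CUBIC))
cv2.imwrite('pics/crop1.png',np.hstack([cv2.resize(im[y-30:y+30,x-30:x+30],(200,200),interpolation=cv2.INTER_CUBIC) for x,y in [(150,329),(267,302),(379,299),(512,331)]]))
for z in (0.036,.052,.068,.084):
    print(z,[p2w(mf,u,z)[:2].round(3) for u in [(148,329),(267,302),(379,299),(513,331)]])
print([p2w(mf,u,.012)[:2].round(3) for u in [(236,195),(282,201),(328,207),(374,214)]])
E
```

```text
cam [1.00203812 0.65544578 0.        ]
0.036 [array([0.373, 0.304]), array([0.423, 0.102]), array([ 0.433, -0.091]), array([ 0.384, -0.321])]
0.052 [array([0.374, 0.298]), array([0.423, 0.1  ]), array([ 0.433, -0.089]), array([ 0.385, -0.314])]
0.068 [array([0.375, 0.292]), array([0.424, 0.098]), array([ 0.433, -0.087]), array([ 0.386, -0.307])]
0.084 [array([0.376, 0.286]), array([0.424, 0.097]), array([ 0.433, -0.084]), array([ 0.387, -0.299])]
[array([0.616, 0.169]), array([0.607, 0.084]), array([ 0.598, -0.001]), array([ 0.587, -0.085])]
```

View pics/crop0.png

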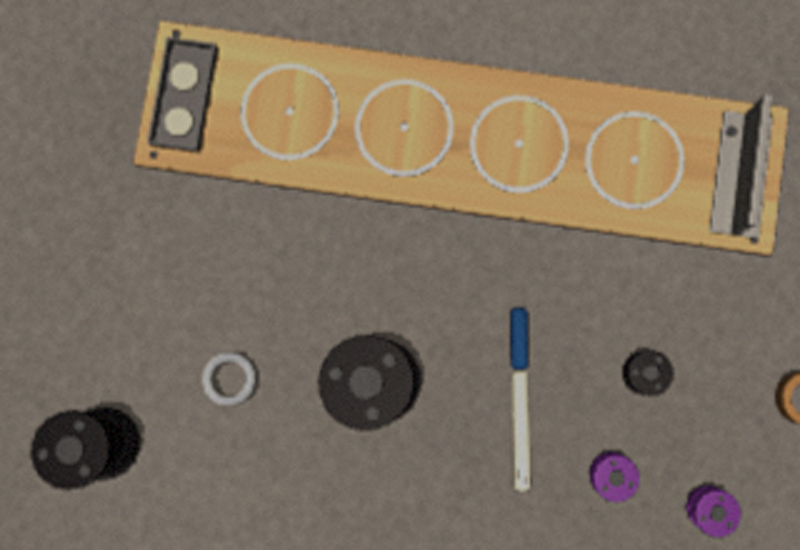

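View pics/crop1.png

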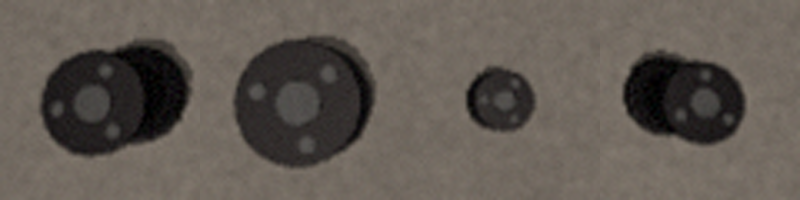

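Flange diameters in the top view come out at about 31, 38.5, 20 and 25 px. That makes L (148,329), XL (267,302), S (379,299) and M (513,331), and the crop confirms all four are black. XL goes first, after a check from the wrist camera.

```bash
python3 - <<'E'
from h import *
mf=cam('wrist'); T=mf[0]['world_to_cam']; c=-T[:3,:3].T@T[:3,3]; s=get_state(); R0=R.from_quat(s['eef_rot'])
print('cam in tool',R0.inv().apply(c-s['tool_pos']), 'axis',R0.inv().apply(-T[2,:3]), 'right',R0.inv().apply(T[0,:3]),'tcp px',w2p(mf,s['tool_pos']))
cen=[np.array(p2w(cam('top'),(120+u/2.5,150+v/2.5),.012)[:2]) for u,v in [(290,111),(404,128),(519,144),(634,160)]]
cen=np.array(cen); print(cen.round(4)); 
k=np.arange(4); p=np.polyfit(k,cen,1); print(p, np.hypot(*p[0])); print(np.degrees(np.arctan2(*p[0][::-1]))+90)
go((.424-.08,.097,.26),0.12)
go((.424-.08,.097,.26),-0.12)
E
```

```text
cam in tool [-0.00051737 -0.07389282 -0.12643878] axis [2.96912795e-04 2.89520007e-01 9.57171916e-01] right [ 9.99999348e-01 -1.14177294e-03  3.51593146e-05] tcp px [322.90554119 335.92562858]
[[ 0.6175  0.1686]
 [ 0.6067  0.0845]
 [ 0.5967 -0.    ]
 [ 0.5868 -0.0842]]
[[-0.0102079  -0.08427574]
 [ 0.61720124  0.168625  ]] 0.0848917076734083
-6.906309849233324
tool [ 0.1465 -0.6072  0.2571] sh [-2.127 -1.191 -0.007] tu [-0.     0.    -0.463] dist 0.731 rows 11.7 t 0.15
tool [ 0.1465 -0.6072  0.2571] sh [-2.127 -1.191 -0.007] tu [-0.     0.    -0.386] dist 0.731 rows 11.7 t 0.15
```

```bash
python3 - <<'E'
from h import *
go((.385,-.314,.19),-0.12)
E
```

```text
tool [ 0.1465 -0.6072  0.2571] sh [-0.763 -1.002  0.225] tu [-0.     0.    -0.386] dist 0.384 rows 6.5 t 0.15
```

play_rows(
  deltas=[
    [[-1,-0.763,-1,0.225,0,0,-0.386],[-1,-0.763,-1,0.225,0,0,-0.386],[-1,-0.763,-1,0.225,0,0,-0.386],[-1,-0.763,-1,0.225,0,0,-0.386],[-1,-0.763,-1,0.225,0,0,-0.386]],
  ],
  force=15,
)

```text
clock: 0.78
tool_pos: [0.3413, -0.3671, 0.2022]
eef_rot: [0.981, -0.194, 0.0, -0.0]
contact_force: [1.0, -0.7, 0.8]
opening: 0.999
```

```bash
python3 - <<'E'
from h import *
go((.385,-.314,.19),-0.12)
E
```

```text
tool [ 0.3413 -0.3671  0.2022] sh [ 0.067 -0.219  0.041] tu [-0.    -0.    -0.086] dist 0.07 rows 1.4 t 0.78
```

play_rows(
  deltas=[
    [[-1,0.067,-0.219,0.041,0,0,-0.086],[-1,0.067,-0.219,0.041,0,0,-0.086],[-1,0.067,-0.219,0.041,0,0,-0.086],[-1,0.067,-0.219,0.041,0,0,-0.086]],
  ],
)

```text
clock: 1.27
tool_pos: [0.384, -0.3151, 0.1899]
eef_rot: [0.998, -0.062, -0.0, -0.0]
contact_force: [-0.7, -0.7, -0.8]
opening: 0.998
```

```bash
cat >> h.py <<'E'
def wr(name):
    mf=cam('wrist'); im=vision.snapshot('wrist'); s=get_state()
    cv2.imwrite(f'pics/{name}.png',cv2.cvtColor(im,cv2.COLOR_RGB2BGR)); 
    import pickle; pickle.dump((mf,s['tool_pos'],s['eef_rot']),open(f'pics/{name}.pkl','wb'))
    return mf,im,s
E
python3 - <<'E'
from h import *
mf,im,s=wr('w1'); print(s['tool_pos'],s['clock'],w2p(mf,(.385,-.314,.052)))
E
```

```text
[ 0.38390432 -0.3152801   0.18998062] 1.325 [324.51129787 226.63984705]
```

View pics/w1.png

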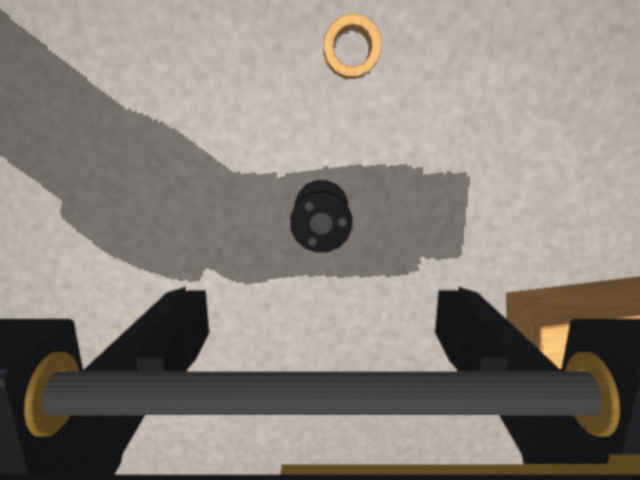

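The wrist view shows M's top flange at about (321,222), roughly 62 px across, with the hub dot at (321,223). Everything near it is clear, and the copper ring is at (352,46).

```bash
python3 - <<'E'
from h import *
import pickle
mf,tp,q=pickle.load(open('pics/w1.pkl','rb'))
im=cv2.imread('pics/w1.png',0)
cv2.imwrite('pics/w1c.png',cv2.resize(im[170:270,270:370],None,fx=6,fy=6,interpolation=cv2.INTER_CUBIC))
for u in [(321,221),(321,222.5)]: print(p2w(mf,u,.052))
for dx in(-.021,.021): print(w2p(mf,p2w(mf,(321,221),.052)+[dx,0,0]))
for dx in(-.021,.021): print(w2p(mf,p2w(mf,(321,221),.052)+[0,dx,0]))
E
```

```text
[ 0.38318529 -0.30992367  0.052     ]
[ 0.38306034 -0.31092985  0.052     ]
[289.19108157 224.79783875]
[352.98908752 217.18064989]
[324.87590265 251.20250334]
[316.94961447 189.43785986]
```

View pics/w1c.png

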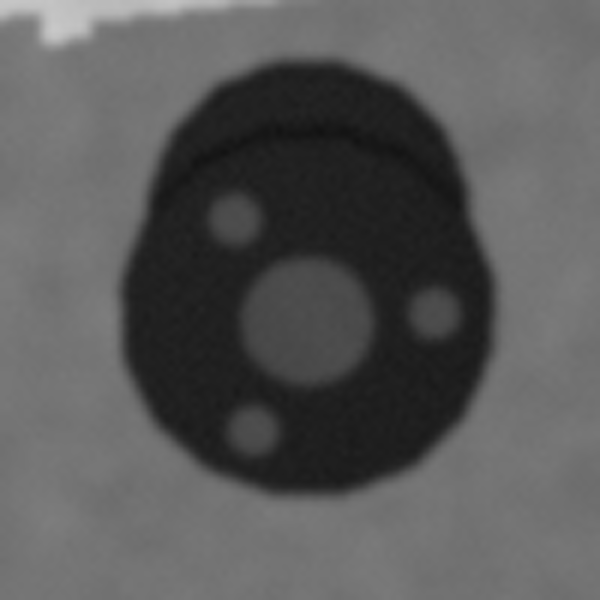

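```bash
python3 - <<'E'
from h import *
go((.3831,-.3104,.0485),-0.12)
E
```

```text
tool [ 0.3839 -0.3153  0.19  ] sh [-0.004 -0.016  0.472] tu [-0.     0.    -0.001] dist 0.142 rows 2.3 t 1.32
```

play_rows(
  deltas=[
    [[-1,-0.004,-0.016,0.1,0,0,0],[-1,-0.004,-0.016,0.28,0,0,0],[-1,-0.004,-0.016,0.42,0,0,0],[-1,-0.004,-0.016,0.472,0,0,0],[-1,-0.004,-0.016,0.472,0,0,0]],
  ],
)

```text
clock: 1.95
tool_pos: [0.3822, -0.3109, 0.0475]
eef_rot: [0.998, -0.063, -0.001, -0.0]
contact_force: [-0.5, -0.4, 0.5]
opening: 0.997
```

play_rows(
  deltas=[
    [[0.2,0,0,0,0,0,0],[0.5,0,0,0,0,0,0],[0.5,0,0,0,0,0,0],[0.5,0,0,0,0,0,0],[0.5,0,0,0,0,0,0]],
  ],
  force=15,
)

```text
clock: 2.58
tool_pos: [0.3824, -0.311, 0.0477]
eef_rot: [0.998, -0.063, -0.001, -0.0]
contact_force: [-0.9, 0.8, -0.5]
opening: 0.457
```

play_rows(
  deltas=[
    [[1,0,0,-0.03,0,0,0],[1,0,0,-0.1,0,0,0],[1,0,0,-0.2,0,0,0],[1,0,0,-0.3,0,0,0],[1,0,0,-0.3,0,0,0]],
  ],
)

```text
clock: 3.2
tool_pos: [0.3834, -0.3118, 0.1398]
eef_rot: [0.998, -0.063, 0.001, 0.001]
contact_force: [0.7, -0.5, -0.1]
opening: 0.439
```

```bash
python3 - <<'E'
from h import *
mf,im,s=wr('w2'); print(s['tool_pos'],s['opening'],s['contact_force'])
cv2.imwrite('pics/s2.png',cv2.cvtColor(vision.snapshot('side')[300:480,180:420],cv2.COLOR_RGB2BGR))
E
```

```text
[ 0.38277489 -0.31140707  0.13856195] 0.4383102677534961 [ 0.14437372 -0.37444464 -0.97916373]
```

View pics/w2.png

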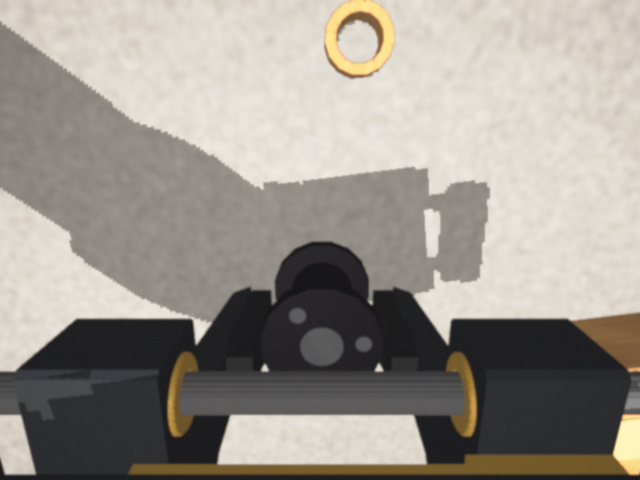

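View pics/s2.png

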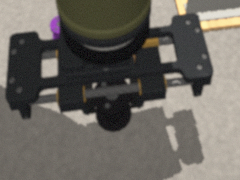

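```bash
python3 - <<'E'
from h import *
go((.605,.015,.20),-0.1205)
mf=cam('wrist');tp=get_state()['tool_pos']
print(p2w(mf,(322,347),tp[2]+.0043)-tp)
E
```

```text
tool [ 0.3823 -0.3111  0.1377] sh [ 0.599 -1.172 -0.209] tu [ 0.     0.001 -0.002] dist 0.4 rows 6.4 t 3.3
[-0.00076699 -0.00053265  0.0043    ]
```

play_rows(
  deltas=[
    [[1,0.05,-0.1,-0.1,0,0,0],[1,0.13,-0.26,-0.21,0,0,0],[1,0.22,-0.43,-0.21,0,0,0],[1,0.31,-0.6,-0.21,0,0,0],[1,0.4,-0.78,-0.21,0,0,0]],
  ],
)

```text
clock: 3.92
tool_pos: [0.5312, -0.093, 0.1991]
eef_rot: [0.998, -0.064, -0.002, 0.001]
contact_force: [1.1, -0.5, 0.2]
opening: 0.436
```

```bash
python3 - <<'E'
from h import *
go((.605,.015,.20),-0.1205)
E
```

```text
tool [ 0.5312 -0.093   0.1991] sh [ 0.198 -0.388 -0.004] tu [ 0.     0.001 -0.002] dist 0.131 rows 2.1 t 3.92
```

play_rows(
  deltas=[
    [[1,0.08,-0.16,0,0,0,0],[1,0.15,-0.3,0,0,0,0],[1,0.198,-0.388,0,0,0,0],[1,0.198,-0.388,0,0,0,0],[1,0.198,-0.388,0,0,0,0]],
  ],
)

```text
clock: 4.55
tool_pos: [0.6037, 0.0136, 0.1974]
eef_rot: [0.998, -0.064, -0.004, 0.002]
contact_force: [-0.9, -0.5, -0.9]
opening: 0.436
```

```bash
python3 - <<'E'
from h import *
mf,im,s=wr('w3'); print(s['tool_pos'],s['opening'],s['clock'])
for p in [(.6068,.0844),(.617,.1686)]: print(w2p(mf,(*p,.012)))
E
```

```text
[0.60372972 0.01309145 0.19775952] 0.43505950437770574 4.6
[316.71389824 114.59051841]
[315.47280522 -19.88321129]
```

View pics/w3.png

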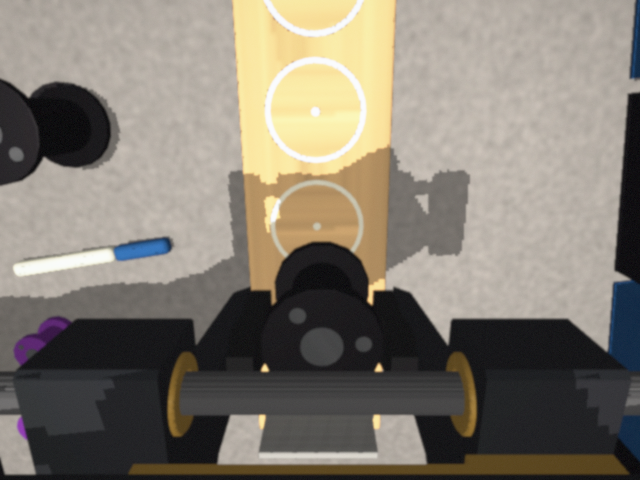

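Mark b's dot is at (315,111.5) and mark c's at (317,226). M is still held upright between the pads.

```bash
python3 - <<'E'
from h import *
import pickle
mf,tp,q=pickle.load(open('pics/w3.pkl','rb'))
g=cv2.imread('pics/w3.png',0)
def dot(u,v,w=6):
    p=g[v-w:v+w+1,u-w:u+w+1].astype(float); p=np.clip(p-np.median(p)-12,0,None); yy,xx=np.mgrid[v-w:v+w+1,u-w:u+w+1]
    return (p*xx).sum()/p.sum(),(p*yy).sum()/p.sum()
b=dot(315,112); c=dot(317,226); print(b,c)
B=p2w(mf,b,.012);C=p2w(mf,c,.012); print(B,C,np.linalg.norm(B-C), np.degrees(np.arctan2(*(C-B)[:2][::-1]))+90)
go((.6068,.0844,.20),-0.1205)
E
```

```text
(np.float64(nan), np.float64(nan)) (np.float64(316.55212355212353), np.float64(226.0772200772201))
[nan nan nan] [0.59591947 0.00224458 0.012     ] nan nan
tool [0.6037 0.0131 0.1978] sh [-0.02  -0.237 -0.008] tu [ 0.001  0.002 -0.003] dist 0.071 rows 1.1 t 4.6<stdin>:7: RuntimeWarning: invalid value encountered in scalar divide
```

```bash
cat >> h.py <<'E'
def wimg(name):
    import pickle
    mf,tp,q=pickle.load(open(f'pics/{name}.pkl','rb')); return mf,tp,cv2.imread(f'pics/{name}.png')
def dot(im,u,v,w=6):
    g=im[:,:,0].astype(float)  # blue: board yellow is low, white high
    p=g[v-w:v+w+1,u-w:u+w+1]; p=np.clip(p-np.median(p)-15,0,None); yy,xx=np.mgrid[v-w:v+w+1,u-w:u+w+1]
    return (p*xx).sum()/p.sum(),(p*yy).sum()/p.sum()
E
python3 - <<'E'
from h import *
mf,tp,im=wimg('w3')
b=dot(im,315,112); c=dot(im,317,226); print(b,c)
B=p2w(mf,b,.012);C=p2w(mf,c,.012); print(B,C,np.linalg.norm(B-C), np.degrees(np.arctan2(*(C-B)[:2][::-1]))+90)
E
```

```text
(np.float64(314.9646781789639), np.float64(111.29631083202511)) (np.float64(316.499720826354), np.float64(226.0039084310441))
[0.60585378 0.08679907 0.012     ] [0.59588689 0.00230802 0.012     ] 0.08507688384382105 -6.727741070941278
```

```bash
python3 - <<'E'
from h import *
go((.6064,.0868,.068),-0.119)
E
```

```text
tool [0.6037 0.0131 0.1978] sh [-0.02  -0.246  0.432] tu [ 0.001  0.002 -0.003] dist 0.149 rows 2.4 t 4.6
```

play_rows(
  deltas=[
    [[1,-0.01,-0.12,0,0.001,0.002,-0.003],[1,-0.02,-0.23,0.1,0.001,0.002,-0.003],[1,-0.02,-0.246,0.25,0.001,0.002,-0.003],[1,-0.02,-0.246,0.38,0.001,0.002,-0.003],[1,-0.02,-0.246,0.425,0.001,0.002,-0.003]],
  ],
)

```text
clock: 5.22
tool_pos: [0.6044, 0.0845, 0.0678]
eef_rot: [0.998, -0.06, -0.002, 0.002]
contact_force: [0.6, -0.5, -0.7]
opening: 0.436
```

play_rows(
  deltas=[
    [[1,0,0,0,0,0,0],[1,0,0,0,0,0,0]],
  ],
)

```text
clock: 5.48
tool_pos: [0.6052, 0.0839, 0.069]
eef_rot: [0.998, -0.061, -0.002, 0.001]
contact_force: [-0.5, 0.3, -0.6]
opening: 0.44
```

```bash
python3 - <<'E'
from h import *
mf,im,s=wr('w4'); print(s['tool_pos'],s['eef_rot'],s['opening'],s['clock'])
for p in [(.6068,.0844),(.6059,.0868)]: print(w2p(mf,(*p,.012)))
go((.6064,.0868,.068),-0.119)
E
```

```text
[0.6054034  0.08425049 0.06925977] [ 0.99814887 -0.06079236 -0.00127587  0.00122635] 0.43605718688418627 5.525
[327.05387684 273.46873978]
[324.55301101 268.96022424]
tool [0.6054 0.0843 0.0693] sh [ 0.002 -0.009  0.004] tu [ 0.001  0.001 -0.001] dist 0.003 rows 0.0 t 5.53
```

View pics/w4.png

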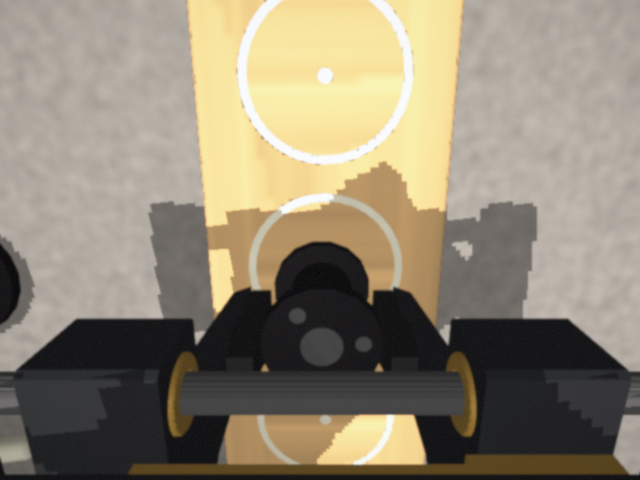

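```bash
python3 - <<'E'
from h import *
mf,tp,im=wimg('w4')
a=dot(im,325,75,10); c=dot(im,325,420,5); A=p2w(mf,a,.012);C=p2w(mf,c,.012); print(a,c,A,C,'mid',(A+C)/2,np.linalg.norm(A-C))
crop=im[180:380,220:420]; cv2.imwrite('pics/w4c.png',cv2.resize(crop,None,fx=3,fy=3,interpolation=cv2.INTER_CUBIC))
# project flanges with reel at tcp
th=np.linspace(0,2*np.pi,200)
for off in [(0,0)]:
  for z in (tp[2]+.0043,tp[2]+.0043-.045,tp[2]+.0043-.052):
    P=np.array([w2p(mf,(tp[0]+.021*np.cos(t),tp[1]+.021*np.sin(t),z)) for t in th]); print(P.min(0),P.max(0))
E
```

```text
(np.float64(324.74897750511246), np.float64(75.32234151329243)) (np.float64(325.47058823529414), np.float64(418.7647058823529)) [0.61606383 0.17128314 0.012     ] [0.59632396 0.00247001 0.012     ] mid [0.6061939  0.08687657 0.012     ] 0.16996333486778478
[260.97630468 286.26772477] [388.16746    398.34649862]
[275.77393482 242.48222997] [372.72586403 331.68379424]
[277.46532951 237.53409659] [370.9612353  323.97128568]
```

View pics/w4c.png

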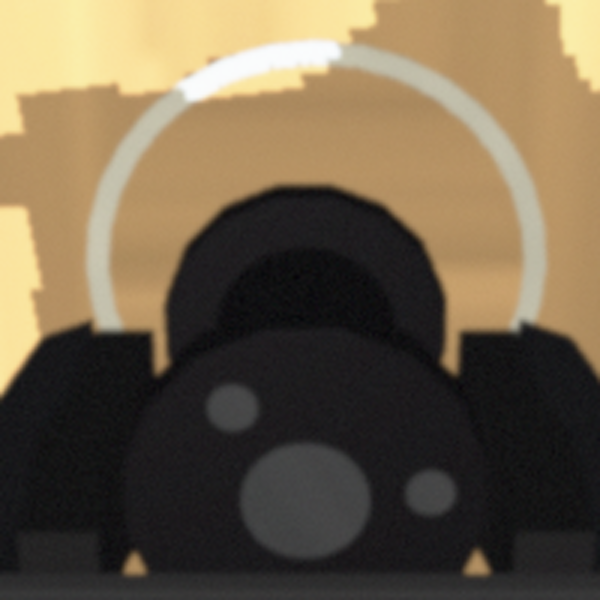

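```bash
python3 - <<'E'
from h import *
go((.6071,.0861,.066),-0.119)
E
```

```text
tool [0.6054 0.0843 0.0693] sh [ 0.005 -0.007  0.011] tu [ 0.001  0.001 -0.001] dist 0.004 rows 0.1 t 5.53
```

play_rows(
  deltas=[
    [[1,0.005,-0.007,0.01,0.001,0.001,0],[1,0.005,-0.007,0.01,0.001,0.001,0],[1,0.005,-0.007,0.01,0.001,0.001,0]],
  ],
)

```text
clock: 5.9
tool_pos: [0.6073, 0.0862, 0.0665]
eef_rot: [0.998, -0.061, 0.001, -0.0]
contact_force: [-0.3, 0.1, -0.1]
opening: 0.438
```

```bash
python3 - <<'E'
from h import *
S=[get_state() for _ in range(5)]; print([s['tool_pos'].round(4) for s in S])
go((.6071,.0861,.0598),-0.119)
E
```

```text
[array([0.6073, 0.0862, 0.0665]), array([0.6073, 0.0862, 0.0665]), array([0.6073, 0.0862, 0.0665]), array([0.6073, 0.0862, 0.0665]), array([0.6073, 0.0862, 0.0665])]
tool [0.6073 0.0862 0.0665] sh [-0.001  0.     0.022] tu [-0.    -0.    -0.001] dist 0.007 rows 0.1 t 5.9
```

Spot on. Lower gently and watch the force.

play_rows(
  deltas=[
    [[1,0,0,0.006,0,0,0],[1,0,0,0.012,0,0,0],[1,0,0,0.018,0,0,0],[1,0,0,0.022,0,0,0],[1,0,0,0.022,0,0,0]],
  ],
)

```text
clock: 6.52
tool_pos: [0.6072, 0.0862, 0.0597]
eef_rot: [0.998, -0.061, 0.0, -0.0]
contact_force: [0.1, -0.7, -0.5]
opening: 0.44
```

```bash
python3 - <<'E'
from h import *
mf,im,s=wr('w5'); print(s['tool_pos'],s['contact_force'])
cv2.imwrite('pics/w5c.png',cv2.resize(cv2.cvtColor(im,cv2.COLOR_RGB2BGR)[160:400,200:440],None,fx=2.5,fy=2.5,interpolation=cv2.INTER_CUBIC))
E
```

```text
[0.60724531 0.0862085  0.05983604] [ 0.17479964 -0.57839003 -0.81659657]
```

View pics/w5c.png

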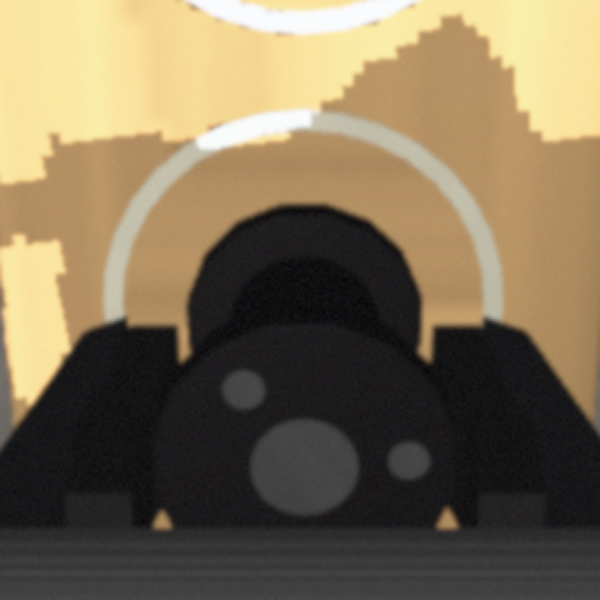

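```bash
python3 - <<'E'
from h import *
mf,tp,im=wimg('w5')
f=lambda u,v:(200+(u+.5)/2.5-.5,160+(v+.5)/2.5-.5)
top=p2w(mf,f(304,110),.012); print('ring outer top',top, 'ctr y approx',top[1]-.036)
e1=p2w(mf,f(304,205),.019); print('flange rim',e1,e1[1]-.021)
l,r_=p2w(mf,f(103,300),.012),p2w(mf,f(505,300),.012); print('ring x',(l+r_)/2,np.linalg.norm(l-r_)); 
l,r_=p2w(mf,f(188,310),.019),p2w(mf,f(421,310),.019); print('fl x',(l+r_)/2,np.linalg.norm(l-r_))
E
```

```text
ring outer top [0.61061432 0.12251629 0.012     ] ctr y approx 0.08651629238994779
flange rim [0.60884513 0.10789019 0.019     ] 0.0868901895686179
ring x [0.60641804 0.08790932 0.012     ] 0.07225146907936426
fl x [0.60663703 0.08896236 0.019     ] 0.04031455180868554
```

M is centred on b to within about 0.5 mm, so I'm releasing it.

play_rows(
  deltas=[
    [[0,0,0,0,0,0,0],[-0.5,0,0,0,0,0,0],[-1,0,0,0,0,0,0],[-1,0,0,0,0,0,0],[-1,0,0,0,0,0,0]],
  ],
)

```text
clock: 7.2
tool_pos: [0.6072, 0.0862, 0.0599]
eef_rot: [0.998, -0.061, 0.001, -0.0]
contact_force: [-0.4, -0.0, 0.4]
opening: 0.932
```

play_rows(
  deltas=[
    [[-1,0,0,-0.05,0,0,0],[-1,0,0,-0.2,0,0,0],[-1,0,0,-0.38,0,0,0],[-1,0,0,-0.45,0,0,0],[-1,0,0,-0.45,0,0,0]],
  ],
)

```text
clock: 7.82
tool_pos: [0.6083, 0.0865, 0.1975]
eef_rot: [0.998, -0.061, 0.003, -0.001]
contact_force: [-0.9, 0.4, -0.3]
opening: 1.003
```

```bash
python3 - <<'E'
from h import *
mf,im,s=wr('w6'); print(s['tool_pos'],s['opening'],s['clock'])
go((.424,.097,.21),-0.119)
E
```

```text
[0.60730961 0.08609099 0.19575746] 0.9987194401155257 7.875
tool [0.6073 0.0861 0.1958] sh [-0.611  0.038 -0.049] tu [-0.    -0.001 -0.001] dist 0.184 rows 2.9 t 7.88
```

View pics/w6.png

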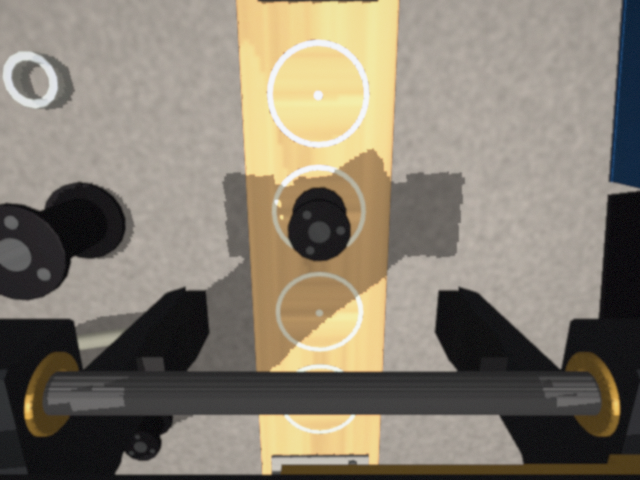

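M stands upright on b, with its top at (319,228) in this view. Next is XL.

play_rows(
  deltas=[
    [[-1,-0.18,0.01,-0.04,0,0,0],[-1,-0.38,0.025,-0.049,0,0,0],[-1,-0.55,0.035,-0.049,0,0,0],[-1,-0.611,0.038,-0.049,0,0,0],[-1,-0.611,0.038,-0.049,0,0,0]],
  ],
)

```text
clock: 8.5
tool_pos: [0.4221, 0.0967, 0.2093]
eef_rot: [0.998, -0.06, -0.0, 0.0]
contact_force: [0.6, 0.3, 0.3]
opening: 1.002
```

```bash
python3 - <<'E'
from h import *
mf,im,s=wr('w7'); print(s['tool_pos'],s['clock'])
E
```

```text
[0.42384918 0.09689404 0.20943632] 8.55
```

View pics/w7.png

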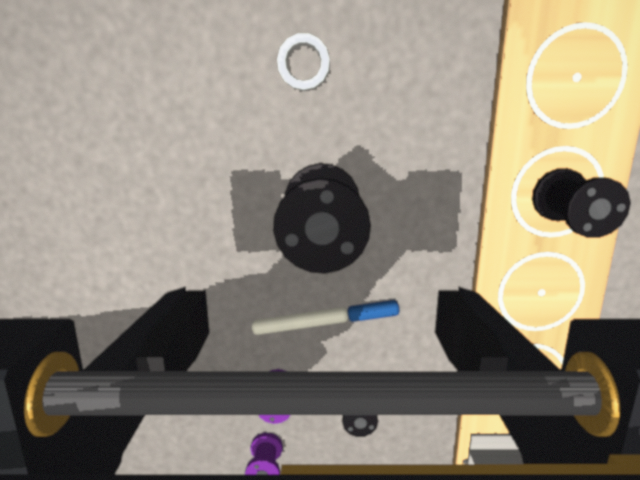

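XL's flange spans u 273–370, centred at about (322,227), and there is free space for the fingers on both sides.

```bash
python3 - <<'E'
from h import *
mf,tp,im=wimg('w7')
P=p2w(mf,(321.8,227),.084); print(P)
th=np.linspace(0,6.283,100);E=np.array([w2p(mf,(P[0]+.031*np.cos(t),P[1]+.031*np.sin(t),.084)) for t in th]); print(E.min(0),E.max(0))
go((P[0]+.0008,P[1]-.0005,.0797),-.119)
E
```

```text
[0.42179977 0.10115249 0.084     ]
[272.16268789 177.51322039] [371.44020424 273.18630872]
tool [0.4238 0.0969 0.2094] sh [-0.006 -0.012  0.432] tu [-0.    -0.    -0.001] dist 0.13 rows 2.1 t 8.55
```

play_rows(
  deltas=[
    [[-1,-0.006,-0.012,0.05,0,0,0],[-1,-0.006,-0.012,0.15,0,0,0],[-1,-0.006,-0.012,0.3,0,0,0],[-1,-0.006,-0.012,0.4,0,0,0],[-1,-0.006,-0.012,0.432,0,0,0]],
  ],
)

```text
clock: 9.18
tool_pos: [0.4232, 0.1005, 0.0777]
eef_rot: [0.998, -0.06, 0.0, 0.001]
contact_force: [-1.0, 0.1, -0.1]
opening: 0.999
```

play_rows(
  deltas=[
    [[-0.6,0,0,0,0,0,0],[0,0,0,0,0,0,0],[1,0,0,0,0,0,0],[1,0,0,0,0,0,0],[1,0,0,0,0,0,0]],
  ],
  force=20,
)

```text
clock: 9.8
tool_pos: [0.4235, 0.1006, 0.0781]
eef_rot: [0.998, -0.061, 0.0, 0.0]
contact_force: [0.0, -0.7, 2.7]
opening: 0.675
```

```bash
python3 - <<'E'
from h import *
go((.5872,-.0826,.165),-.119)
E
```

```text
tool [0.4235 0.1006 0.0781] sh [ 0.616  0.54  -0.289] tu [ 0.    -0.    -0.001] dist 0.261 rows 4.2 t 9.8
```

play_rows(
  deltas=[
    [[1,0,0,-0.04,0,0,0],[1,0,0,-0.14,0,0,0],[1,0,0,-0.28,0,0,0],[1,0,0,-0.33,0,0,0],[1,0.08,0.07,-0.33,0,0,0]],
  ],
)

```text
clock: 10.42
tool_pos: [0.4446, 0.0785, 0.1787]
eef_rot: [0.998, -0.058, 0.001, -0.001]
contact_force: [2.2, -0.2, -0.4]
opening: 0.681
```

```bash
python3 - <<'E'
from h import *
go((.5872,-.0826,.17),-.119); print(get_state()['opening'],get_state()['contact_force'])
E
```

```text
tool [0.4446 0.0785 0.1787] sh [0.535 0.478 0.03 ] tu [-0.    -0.001  0.001] dist 0.215 rows 3.4 t 10.43
0.6806692074524574 [ 2.17296191 -0.24915733 -0.36574814]
```

play_rows(
  deltas=[
    [[1,0.13,0.12,0,0,0,0.001],[1,0.27,0.24,0,0,-0.001,0.001],[1,0.41,0.36,0,0,-0.001,0.001],[1,0.5,0.45,0.01,0,-0.001,0.001],[1,0.535,0.478,0.03,0,-0.001,0.001]],
  ],
)

```text
clock: 11.05
tool_pos: [0.588, -0.0856, 0.1695]
eef_rot: [0.998, -0.062, 0.0, -0.0]
contact_force: [-0.3, 1.3, -1.3]
opening: 0.681
```

```bash
python3 - <<'E'
from h import *
go((.5872,-.0826,.098),-.119)
E
```

```text
tool [ 0.588  -0.0856  0.1695] sh [-0.004 -0.009  0.238] tu [-0.    -0.    -0.002] dist 0.072 rows 1.1 t 11.05
```

play_rows(
  deltas=[
    [[1,-0.004,-0.009,0.06,0,0,-0.002],[1,-0.004,-0.009,0.16,0,0,-0.002],[1,-0.004,-0.009,0.22,0,0,-0.002],[1,-0.004,-0.009,0.238,0,0,-0.002],[1,-0.004,-0.009,0.238,0,0,-0.002]],
  ],
)

```text
clock: 11.68
tool_pos: [0.5872, -0.0822, 0.0983]
eef_rot: [0.998, -0.059, 0.0, -0.0]
contact_force: [0.5, -0.0, -2.2]
opening: 0.683
```

```bash
python3 - <<'E'
from h import *
mf,im,s=wr('w8'); print(s['tool_pos'],s['opening'],s['clock'],s['eef_rot'])
E
```

```text
[ 0.58755008 -0.0823735   0.09871951] 0.6845084948082624 11.725 [ 9.98269492e-01 -5.88025306e-02  5.20052268e-04 -1.18837725e-04]
```

View pics/w8.png

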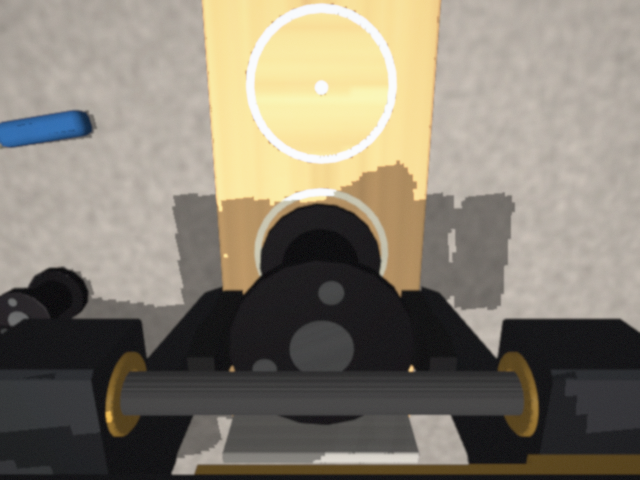

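```bash
python3 - <<'E'
from h import *
mf,tp,im=wimg('w8')
cv2.imwrite('pics/w8c.png',cv2.resize(im[180:330,240:400],None,fx=5,fy=4,interpolation=cv2.INTER_CUBIC)[:600])
c=dot(im,321,88,9); C=p2w(mf,c,.012); print('C',C,'D pred',C+[-.0100,-.0844,0])
E
```

```text
C [0.59588168 0.00246586 0.012     ] D pred [ 0.58588168 -0.08193414  0.012     ]
```

View pics/w8c.png

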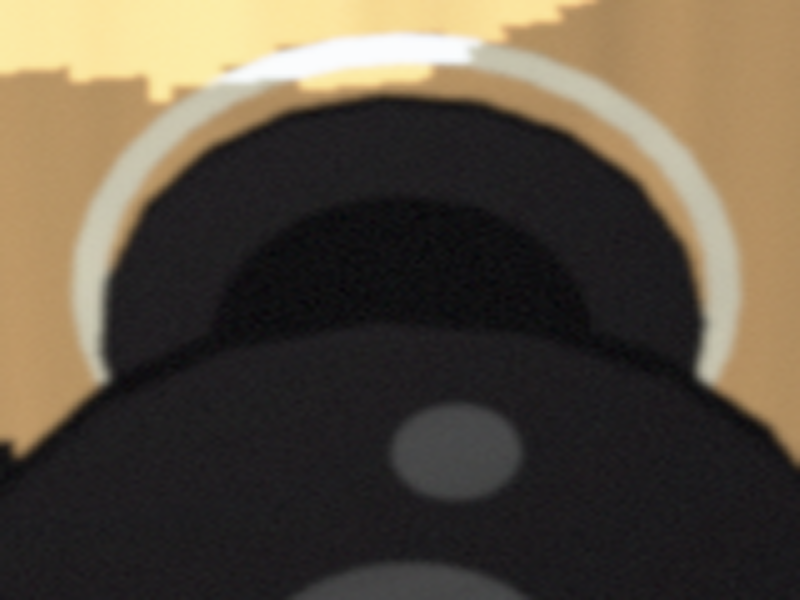

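```bash
cat >> h.py <<'E'
from scipy.optimize import least_squares
def circ(mf,l,r_,t,z,x0,rad):
    "fit circle centre (and radius) at height z from image left, right, top extents"
    th=np.linspace(0,6.2832,240)
    def f(p):
        E=np.array([w2p(mf,(p[0]+p[2]*np.cos(a),p[1]+p[2]*np.sin(a),z)) for a in th])
        return [E[:,0].min()-l,E[:,0].max()-r_,E[:,1].min()-t]
    return least_squares(f,[x0[0],x0[1],rad]).x.round(4)
E
python3 - <<'E'
from h import *
mf,tp,im=wimg('w8'); print(tp)
print('ring',circ(mf,254,387.8,187.9,.012,tp,.036))
print('flange',circ(mf,260.4,380,203.9,tp[2]-.0711,tp,.031))
E
```

```text
[ 0.58755008 -0.0823735   0.09871951]
ring [ 0.586  -0.0818  0.036 ]
flange [ 0.5858 -0.0807  0.03  ]
```

Ring d fits at (0.5860,-0.0818) and XL's flange at (0.5858,-0.081). That leaves about a 0.6 mm nudge, then I lower it.

play_rows(
  deltas=[
    [[1,0.001,0.002,0.008,0,0,0],[1,0.001,0.002,0.016,0,0,0],[1,0.001,0.002,0.023,0,0,0],[1,0.001,0.002,0.029,0,0,0],[1,0.001,0.002,0.029,0,0,0]],
  ],
)

```text
clock: 12.35
tool_pos: [0.5878, -0.0829, 0.0902]
eef_rot: [0.998, -0.059, 0.001, -0.0]
contact_force: [-0.6, 0.0, 2.1]
opening: 0.679
```

```bash
python3 - <<'E'
from h import *
mf,im,s=wr('w9'); print(s['tool_pos'],s['contact_force'],s['clock'])
mf,tp,im=wimg('w9')
cv2.imwrite('pics/w9c.png',cv2.resize(im[180:330,240:400],None,fx=5,fy=4,interpolation=cv2.INTER_CUBIC)[:600])
E
```

```text
[ 0.58779743 -0.08295719  0.09021837] [-1.10544965 -0.3194168   1.90571932] 12.4
```

View pics/w9c.png

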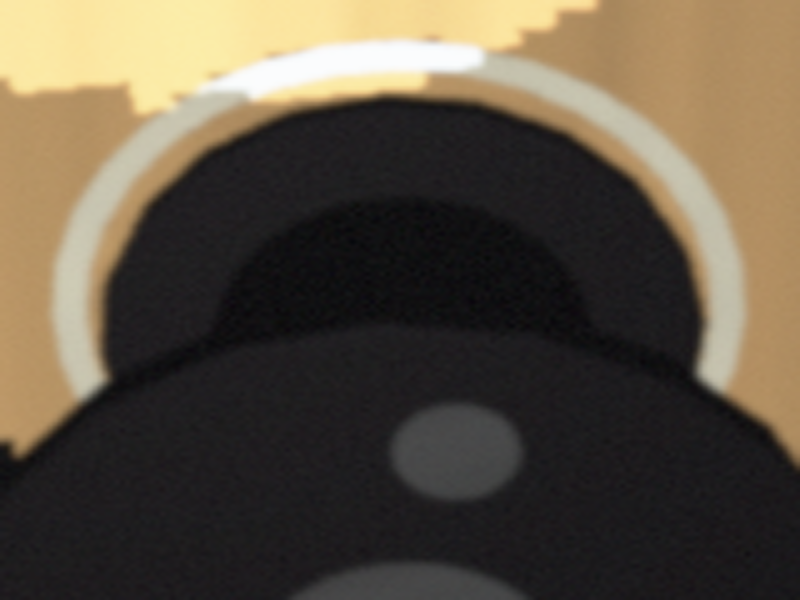

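XL is on d and nearly concentric, with about 0.5 mm of offset. Releasing it.

play_rows(
  deltas=[
    [[-0.6,0,0,0,0,0,0],[-1,0,0,0,0,0,0],[-1,0,0,0,0,0,0],[-1,0,0,0,0,0,0],[-1,0,0,0,0,0,0]],
  ],
)

```text
clock: 13.02
tool_pos: [0.5878, -0.0829, 0.0902]
eef_rot: [0.998, -0.059, 0.001, -0.0]
contact_force: [-0.2, -0.1, 0.2]
opening: 0.998
```

play_rows(
  deltas=[
    [[-1,0,0,-0.05,0,0,0],[-1,0,0,-0.2,0,0,0],[-1,0,0,-0.38,0,0,0],[-1,0,0,-0.44,0,0,0],[-1,0,0,-0.44,0,0,0]],
  ],
)

```text
clock: 13.65
tool_pos: [0.5887, -0.0829, 0.2246]
eef_rot: [0.998, -0.059, 0.003, -0.0]
contact_force: [-0.1, -0.8, -0.4]
opening: 1.003
```

```bash
python3 - <<'E'
from h import *
mf,im,s=wr('w10'); print(s['tool_pos'],s['opening'],s['clock'])
cv2.imwrite('pics/t10.png',cv2.resize(cv2.cvtColor(vision.snapshot('top'),cv2.COLOR_RGB2BGR)[140:380,120:540],None,fx=1.8,fy=1.8))
go((.433,-.085,.17),-.119)
E
```

```text
[ 0.58774073 -0.08309721  0.22299731] 1.0006979227415806 13.7
tool [ 0.5871 -0.0831  0.2219] sh [-0.51   0.066  0.173] tu [ 0. -0.  0.] dist 0.163 rows 2.6 t 13.75
```

View pics/w10.png

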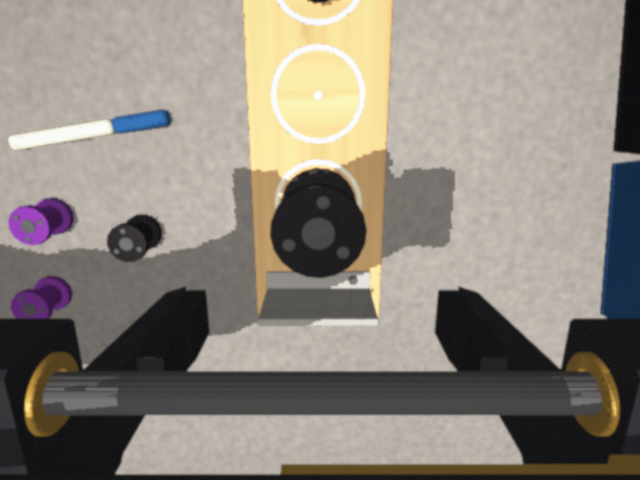

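XL stands on d. S, at (125,242) in this view, is next; the purple look-alikes at (28,225) and (33,308) stay untouched. I'll narrow the jaws to about 52 mm for clearance.

play_rows(
  deltas=[
    [[-0.2,-0.16,0.02,0.03,0,0,0],[-0.2,-0.34,0.045,0.1,0,0,0],[-0.2,-0.47,0.06,0.17,0,0,0],[-0.2,-0.51,0.066,0.173,0,0,0],[-0.2,-0.51,0.066,0.173,0,0,0]],
  ],
)

```text
clock: 14.38
tool_pos: [0.4333, -0.0848, 0.1699]
eef_rot: [0.998, -0.059, 0.0, 0.0]
contact_force: [0.3, -1.0, 0.5]
opening: 0.603
```

```bash
python3 - <<'E'
from h import *
mf,im,s=wr('w11'); print(s['tool_pos'],s['opening'],s['clock'])
E
```

```text
[ 0.43472684 -0.08464966  0.17014721] 0.5966933773125775 14.425
```

View pics/w11.png

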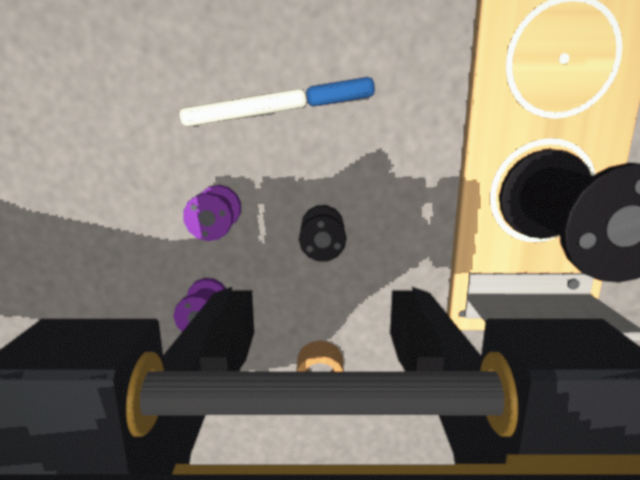

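S's top is at (322,239). The nearest purple one is at (210,215), about 75 mm away. I'll confirm with an enlarged crop and compute the grasp.

```bash
python3 - <<'E'
from h import *
mf,tp,im=wimg('w11')
cv2.imwrite('pics/w11c.png',cv2.resize(im[190:290,170:370],None,fx=4,fy=4,interpolation=cv2.INTER_CUBIC))
P=p2w(mf,(322.3,238.5),.036); print(P)
th=np.linspace(0,6.283,100);E=np.array([w2p(mf,(P[0]+.016*np.cos(t),P[1]+.016*np.sin(t),.036)) for t in th]); print(E.min(0),E.max(0))
go((P[0]+.0008,P[1]-.0005,.0322),-.119)
E
```

```text
[ 0.4321627  -0.09034725  0.036     ]
[297.74404611 214.62873887] [346.85644225 261.5664939 ]
tool [ 0.4347 -0.0846  0.1701] sh [-0.005  0.021  0.46 ] tu [-0.    -0.001  0.   ] dist 0.138 rows 2.2 t 14.43
```

View pics/w11c.png

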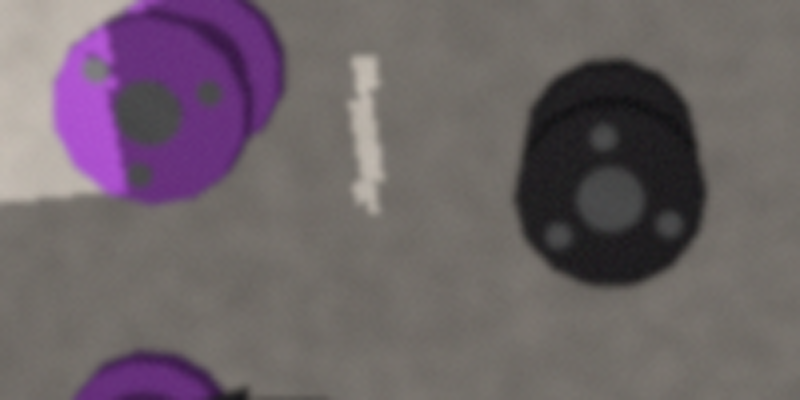

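play_rows(
  deltas=[
    [[-0.2,-0.005,0.019,0.1,0,0,0],[-0.2,-0.005,0.019,0.25,0,0,0],[-0.2,-0.005,0.019,0.38,0,0,0],[-0.2,-0.005,0.019,0.45,0,0,0],[-0.2,-0.005,0.019,0.46,0,0,0]],
  ],
)

```text
clock: 15.05
tool_pos: [0.4294, -0.0902, 0.0368]
eef_rot: [0.998, -0.057, -0.008, 0.001]
contact_force: [-0.2, 0.4, 0.3]
opening: 0.602
```

play_rows(
  deltas=[
    [[0,0,0,0,0,0,0],[0.2,0,0,0,0,0,0],[1,0,0,0,0,0,0],[1,0,0,0,0,0,0],[1,0,0,0,0,0,0]],
  ],
  force=12,
)

```text
clock: 15.68
tool_pos: [0.4296, -0.0902, 0.0371]
eef_rot: [0.998, -0.057, -0.008, 0.002]
contact_force: [0.3, 0.1, 0.7]
opening: 0.354
```

```bash
python3 - <<'E'
from h import *
s=get_state(); print(s['opening'])
go((.617,.1705,.16),-.119)
E
```

```text
0.3544332470765197
tool [ 0.4296 -0.0902  0.0371] sh [ 0.515 -0.933 -0.421] tu [0.001 0.005 0.002] dist 0.344 rows 5.5 t 15.68
```

```bash
python3 - <<'E'
from h import *
s=get_state(); print(s['q'].round(3))
mf,im,s=wr('w12')
E
```

```text
[ 0.219  0.918 -0.194  2.236  1.498  0.158 -1.513]
```

View pics/w12.png

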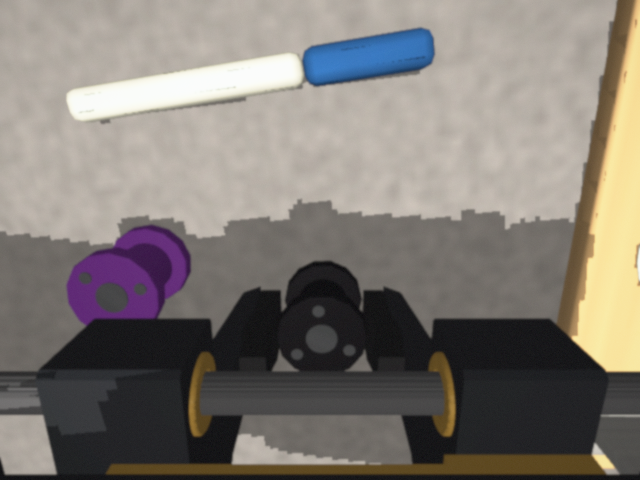

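The wrist came close to its singularity (q6≈0.16), so the grasp ended about 5 mm high and tilted 0.9°. S is still gripped around its flange, so I'm lifting slowly.

play_rows(
  deltas=[
    [[1,0,0,-0.03,0,0,0],[1,0,0,-0.08,0,0.002,0],[1,0,0,-0.15,0.001,0.003,0],[1,0,0,-0.25,0.001,0.005,0.001],[1,0,0,-0.35,0.001,0.005,0.002]],
  ],
)

```text
clock: 16.35
tool_pos: [0.4306, -0.09, 0.1429]
eef_rot: [0.998, -0.06, -0.0, 0.0]
contact_force: [0.1, -1.3, -0.8]
opening: 0.357
```

```bash
python3 - <<'E'
from h import *
s=get_state(); print(s['q'].round(3),s['opening'])
mf,im,s=wr('w13')
go((.60,.10,.17),-.119)
E
```

```text
[ 0.439  0.723 -0.543  2.2    0.897  0.454 -0.951] 0.35711175740565027
tool [ 0.432  -0.09    0.1456] sh [ 0.48  -0.696 -0.08 ] tu [ 0.    -0.001 -0.   ] dist 0.255 rows 4.1 t 16.4
```

View pics/w13.png

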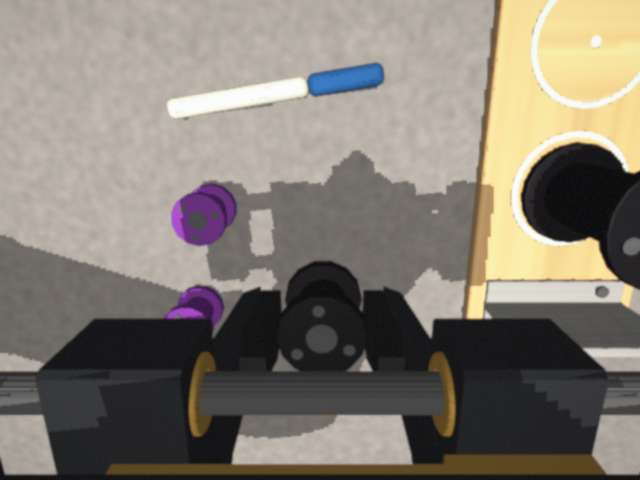

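play_rows(
  deltas=[
    [[1,0.07,-0.1,-0.08,0,0,0],[1,0.18,-0.26,-0.08,0,0,0],[1,0.3,-0.43,-0.08,0,0,0],[1,0.41,-0.6,-0.08,0,0,0],[1,0.48,-0.696,-0.08,0,0,0]],
  ],
)

```text
clock: 17.02
tool_pos: [0.601, 0.1034, 0.1697]
eef_rot: [0.998, -0.059, 0.002, -0.0]
contact_force: [-0.4, -0.2, -0.6]
opening: 0.354
```

```bash
python3 - <<'E'
from h import *
go((.6168,.1705,.12),-.119)
E
```

```text
tool [0.601  0.1034 0.1697] sh [ 0.025 -0.228  0.166] tu [-0.    -0.001  0.   ] dist 0.085 rows 1.4 t 17.02
```

play_rows(
  deltas=[
    [[1,0.015,-0.12,0,0,0,0],[1,0.025,-0.22,0.1,0,0,0],[1,0.025,-0.228,0.25,0,-0.001,0],[1,0.025,-0.228,0.34,0,-0.001,0],[1,0.025,-0.228,0.37,0,-0.001,0]],
  ],
)

```text
clock: 17.65
tool_pos: [0.6155, 0.1698, 0.0564]
eef_rot: [0.998, -0.058, -0.001, 0.001]
contact_force: [0.2, 0.6, -0.6]
opening: 0.354
```

play_rows(
  deltas=[
    [[1,0,0,0,0,0,0],[1,0,0,0,0,0,0]],
  ],
)

```text
clock: 17.9
tool_pos: [0.616, 0.17, 0.0574]
eef_rot: [0.998, -0.059, -0.001, 0.0]
contact_force: [0.4, -0.3, -0.6]
opening: 0.354
```

```bash
python3 - <<'E'
from h import *
mf,im,s=wr('w14'); print(s['tool_pos'],s['eef_rot'],s['opening'])
mf,tp,im=wimg('w14')
cv2.imwrite('pics/w14c.png',cv2.resize(im[180:380,220:420],None,fx=4,fy=3,interpolation=cv2.INTER_CUBIC))
E
```

```text
[0.61621314 0.16999654 0.05766968] [ 9.98278790e-01 -5.86458134e-02 -2.72735973e-04  2.28713105e-04] 0.35474368852951677
```

View pics/w14c.png

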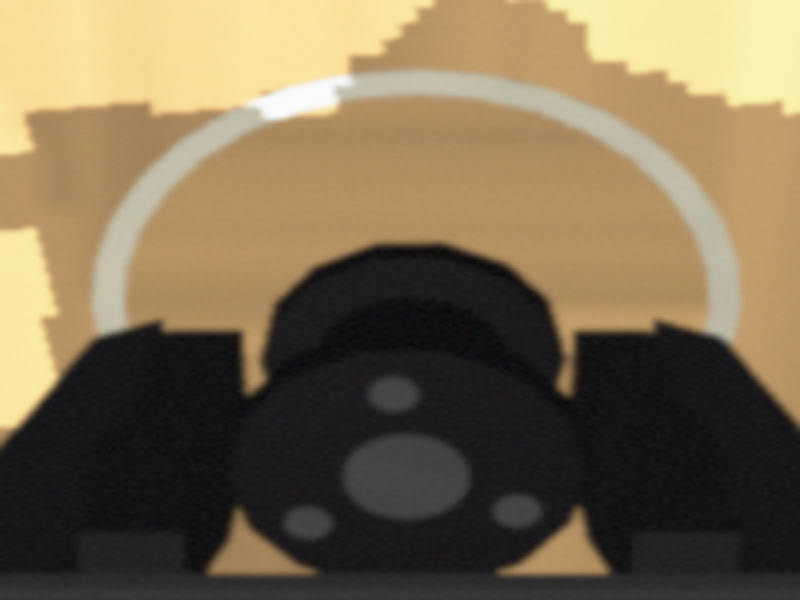

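```bash
python3 - <<'E'
from h import *
mf,tp,im=wimg('w14'); print(tp)
print('ring',circ(mf,242.6,404.9,202.7,.012,tp,.036))
print('flange',circ(mf,285.4,360.4,260.7,tp[2]-.0301,tp,.016))
E
```

```text
[0.61621314 0.16999654 0.05766968]
ring [0.6162 0.1713 0.036 ]
flange [0.6159 0.1719 0.0153]
```

play_rows(
  deltas=[
    [[1,0.001,0.001,0.008,0,0,0],[1,0.001,0.001,0.016,0,0,0],[1,0.001,0.001,0.023,0,0,0],[1,0.001,0.001,0.028,0,0,0],[1,0.001,0.001,0.029,0,0,0]],
  ],
)

```text
clock: 18.58
tool_pos: [0.6165, 0.1698, 0.0493]
eef_rot: [0.998, -0.059, -0.0, 0.0]
contact_force: [-0.0, 0.2, 5.1]
opening: 0.356
```

```bash
python3 - <<'E'
from h import *
mf,im,s=wr('w15'); print(s['tool_pos'],s['contact_force'],s['clock'])
mf,tp,im=wimg('w15')
cv2.imwrite('pics/w15c.png',cv2.resize(im[180:380,220:420],None,fx=4,fy=3,interpolation=cv2.INTER_CUBIC))
E
```

```text
[0.6165113  0.16982908 0.04929564] [-0.8043181  -0.60572942  3.81810568] 18.625
```

View pics/w15c.png

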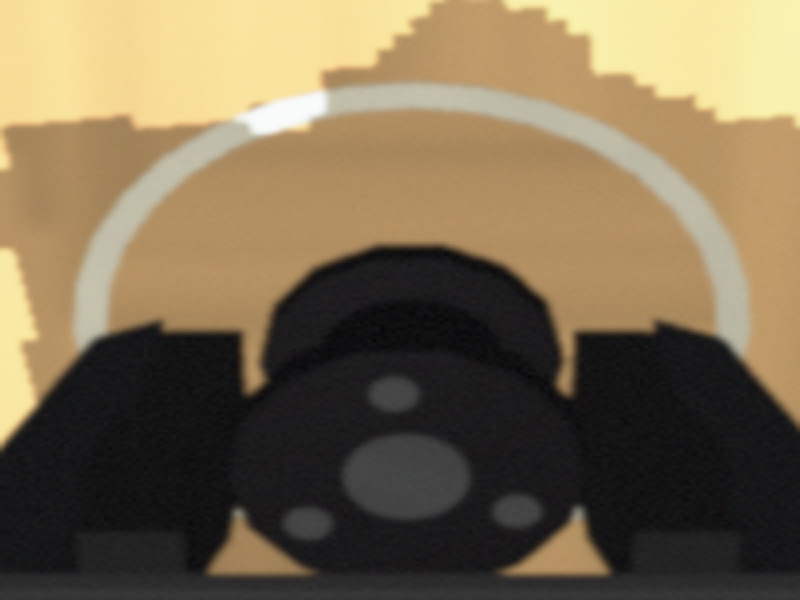

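S touches down on a and is concentric. Releasing it.

play_rows(
  deltas=[
    [[0.1,0,0,0,0,0,0],[-0.3,0,0,0,0,0,0],[-0.6,0,0,0,0,0,0],[-0.6,0,0,0,0,0,0]],
  ],
)

```text
clock: 19.12
tool_pos: [0.6165, 0.1698, 0.0492]
eef_rot: [0.998, -0.059, -0.0, 0.0]
contact_force: [-0.7, -0.1, -0.2]
opening: 0.766
```

play_rows(
  deltas=[
    [[-0.6,0,0,-0.05,0,0,0],[-0.8,0,0,-0.2,0,0,0],[-1,0,0,-0.38,0,0,0],[-1,0,0,-0.5,0,0,0],[-1,0,0,-0.5,0,0,0]],
  ],
)

```text
clock: 19.75
tool_pos: [0.6183, 0.1711, 0.2036]
eef_rot: [0.998, -0.059, 0.003, -0.002]
contact_force: [0.1, 0.0, -0.2]
opening: 0.996
```

```bash
python3 - <<'E'
from h import *
mf,im,s=wr('w16'); print(s['tool_pos'],s['opening'],s['clock'])
go((.377,.293,.21),-.119)
go((.377,.293,.21),.5)
E
```

```text
[0.6171602  0.17018752 0.2011949 ] 0.9986569124477886 19.8
tool [0.6172 0.1702 0.2012] sh [-0.843 -0.313 -0.031] tu [-0.    -0.001  0.001] dist 0.27 rows 4.3 t 19.8
tool [0.6172 0.1702 0.2012] sh [-0.843 -0.313 -0.031] tu [-0.    -0.001 -0.197] dist 0.27 rows 4.3 t 19.8
```

View pics/w16.png

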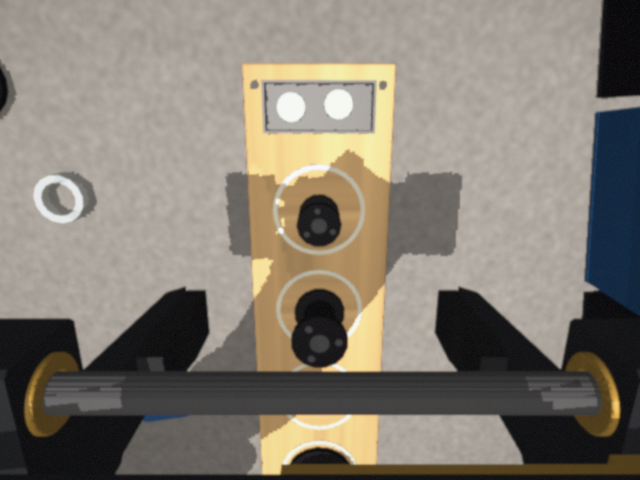

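S stands on a. Next is L, keeping the same tool orientation.

play_rows(
  deltas=[
    [[-1,-0.15,-0.055,-0.03,0,0,0],[-1,-0.34,-0.125,-0.031,0,0,0],[-1,-0.53,-0.195,-0.031,0,0,0],[-1,-0.71,-0.265,-0.031,0,0,0],[-1,-0.81,-0.3,-0.031,0,0,0]],
  ],
)

```text
clock: 20.42
tool_pos: [0.3829, 0.2887, 0.2093]
eef_rot: [0.998, -0.057, -0.0, 0.0]
contact_force: [0.0, -0.1, 0.1]
opening: 0.997
```

```bash
python3 - <<'E'
from h import *
go((.377,.293,.19),-.119); print(get_state()['q'].round(3))
E
```

```text
tool [0.3829 0.2887 0.2093] sh [-0.021 -0.012  0.064] tu [ 0.    -0.     0.002] dist 0.021 rows 0.3 t 20.43
[-0.335  0.647 -0.652  2.031  0.629  0.67  -1.514]
```

play_rows(
  deltas=[
    [[-1,-0.021,-0.012,0.05,0,0,0.002],[-1,-0.021,-0.012,0.064,0,0,0.002],[-1,-0.021,-0.012,0.064,0,0,0.002],[-1,-0.021,-0.012,0.064,0,0,0.002]],
  ],
)

```text
clock: 20.92
tool_pos: [0.3778, 0.2925, 0.1902]
eef_rot: [0.998, -0.061, 0.0, 0.0]
contact_force: [-0.9, 0.5, -0.0]
opening: 0.999
```

```bash
python3 - <<'E'
from h import *
mf,im,s=wr('w17'); print(s['tool_pos'],s['opening'],s['clock'])
E
```

```text
[0.3777455  0.29258516 0.19025053] 0.9998718998115563 20.975
```

View pics/w17.png

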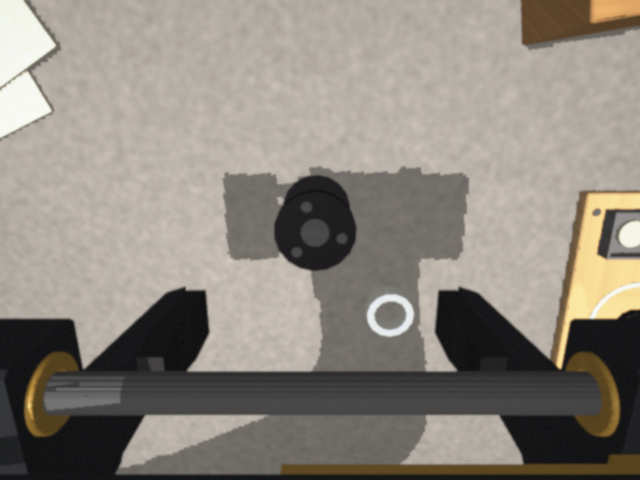

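L's flange spans u 274–356, centred at about (315,231). The silver ring at (390,315) is clear of the fingers.

```bash
python3 - <<'E'
from h import *
mf,tp,im=wimg('w17')
P=p2w(mf,(315,230.8),.068); print(P)
th=np.linspace(0,6.283,100);E=np.array([w2p(mf,(P[0]+.026*np.cos(t),P[1]+.026*np.sin(t),.068)) for t in th]); print(E.min(0),E.max(0))
go((P[0]+.0008,P[1]-.0005,.0635),-.119)
E
```

```text
[0.37315305 0.29597212 0.068     ]
[272.95602961 189.22485692] [357.01707777 270.01664079]
tool [0.3777 0.2926 0.1903] sh [-0.014 -0.008  0.422] tu [ 0.    -0.    -0.001] dist 0.127 rows 2.0 t 20.98
```

play_rows(
  deltas=[
    [[-1,-0.014,-0.008,0.04,0,0,0],[-1,-0.014,-0.008,0.14,0,0,0],[-1,-0.014,-0.008,0.28,0,0,0],[-1,-0.014,-0.008,0.38,0,0,0],[-1,-0.014,-0.008,0.422,0,0,0]],
  ],
)

```text
clock: 21.6
tool_pos: [0.3729, 0.295, 0.0617]
eef_rot: [0.998, -0.06, -0.001, 0.001]
contact_force: [-0.5, -0.5, 0.8]
opening: 0.999
```

```bash
python3 - <<'E'
from h import *
go((.3739,.2955,.0635),-.119); print(get_state()['q'].round(3))
E
```

```text
tool [0.3729 0.295  0.0617] sh [ 0.003 -0.002 -0.006] tu [ 0.001  0.001 -0.   ] dist 0.002 rows 0.0 t 21.6
[-0.586  0.877 -0.294  2.136  0.984  0.272 -1.865]
```

play_rows(
  deltas=[
    [[-0.6,0.003,-0.002,-0.003,0.001,0.001,0],[0,0.003,-0.002,-0.003,0.001,0.001,0],[1,0.003,-0.002,-0.003,0.001,0.001,0],[1,0.003,-0.002,-0.003,0.001,0.001,0],[1,0.003,-0.002,-0.003,0.001,0.001,0]],
  ],
  force=18,
)

```text
clock: 22.22
tool_pos: [0.3741, 0.2957, 0.0629]
eef_rot: [0.998, -0.06, 0.001, -0.001]
contact_force: [-0.4, 0.2, 2.7]
opening: 0.541
```

```bash
python3 - <<'E'
from h import *
print(get_state()['opening']); go((.45,.20,.18),-.119)
E
```

```text
0.5408393301036712
tool [0.3741 0.2957 0.0629] sh [ 0.29   0.285 -0.39 ] tu [-0.    -0.001 -0.001] dist 0.169 rows 2.7 t 22.23
```

play_rows(
  deltas=[
    [[1,0,0,-0.04,0,0,0],[1,0,0,-0.14,0,0,0],[1,0,0,-0.28,0,0,0],[1,0,0,-0.39,0,0,0],[1,0,0,-0.41,0,0,0]],
  ],
)

```text
clock: 22.85
tool_pos: [0.3746, 0.296, 0.1876]
eef_rot: [0.998, -0.061, 0.002, -0.002]
contact_force: [-0.1, 0.3, -1.1]
opening: 0.538
```

```bash
python3 - <<'E'
from h import *
mf,im,s=wr('w18'); print(s['opening'],s['contact_force'])
cv2.imwrite('pics/w18s.png',cv2.resize(cv2.imread('pics/w18.png'),(400,300)))
go((.5975,.002,.19),-.119)
E
```

```text
0.5426716958521013 [-0.42052511 -0.32422899 -1.47583921]
tool [0.3744 0.2956 0.1871] sh [ 0.857  0.881 -0.009] tu [-0.001 -0.001 -0.001] dist 0.369 rows 5.9 t 22.9
```

View pics/w18s.png

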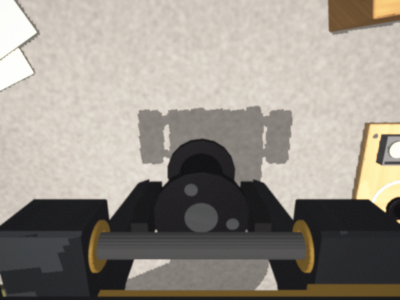

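L is held upright, so I'm carrying it to c.

play_rows(
  deltas=[
    [[1,0.08,0.08,-0.02,0,0,0],[1,0.2,0.21,-0.02,0,0,0],[1,0.34,0.35,-0.02,0,0,0],[1,0.48,0.49,-0.02,0,0,0],[1,0.6,0.62,-0.02,0,0,0]],
  ],
)

```text
clock: 23.52
tool_pos: [0.5311, 0.0867, 0.1914]
eef_rot: [0.998, -0.061, 0.001, -0.001]
contact_force: [-0.1, -0.0, -1.3]
opening: 0.538
```

```bash
python3 - <<'E'
from h import *
go((.5975,.002,.18),-.119)
E
```

```text
tool [0.5311 0.0867 0.1914] sh [0.254 0.253 0.038] tu [-0.001 -0.001 -0.001] dist 0.108 rows 1.7 t 23.52
```

play_rows(
  deltas=[
    [[1,0.12,0.12,0,0,0,0],[1,0.22,0.22,0,0,0,0],[1,0.254,0.253,0.02,-0.001,-0.001,-0.001],[1,0.254,0.253,0.038,-0.001,-0.001,-0.001],[1,0.254,0.253,0.038,-0.001,-0.001,-0.001]],
  ],
)

```text
clock: 24.15
tool_pos: [0.5958, 0.0043, 0.179]
eef_rot: [0.998, -0.058, -0.002, 0.0]
contact_force: [-0.3, 0.2, -1.3]
opening: 0.54
```

```bash
python3 - <<'E'
from h import *
go((.5975,.002,.083),-.119)
E
```

```text
tool [0.5958 0.0043 0.179 ] sh [0.008 0.007 0.32 ] tu [0.    0.001 0.001] dist 0.096 rows 1.5 t 24.15
```

play_rows(
  deltas=[
    [[1,0.008,0.007,0.06,0,0.001,0.001],[1,0.008,0.007,0.16,0,0.001,0.001],[1,0.008,0.007,0.26,0,0.001,0.001],[1,0.008,0.007,0.31,0,0.001,0.001],[1,0.008,0.007,0.318,0,0.001,0.001]],
  ],
)

```text
clock: 24.78
tool_pos: [0.5968, 0.0024, 0.0826]
eef_rot: [0.998, -0.059, -0.001, 0.0]
contact_force: [-0.8, 0.2, -0.6]
opening: 0.539
```

play_rows(
  deltas=[
    [[1,0,0,0,0,0,0],[1,0,0,0,0,0,0]],
  ],
)

```text
clock: 25.02
tool_pos: [0.5974, 0.0027, 0.0835]
eef_rot: [0.998, -0.059, -0.001, 0.0]
contact_force: [0.2, -1.1, -0.6]
opening: 0.538
```

```bash
python3 - <<'E'
from h import *
mf,im,s=wr('w19'); print(s['tool_pos'],s['eef_rot'],s['opening'])
mf,tp,im=wimg('w19')
cv2.imwrite('pics/w19c.png',cv2.resize(im[180:380,220:420],None,fx=4,fy=3,interpolation=cv2.INTER_CUBIC))
E
```

```text
[0.59733978 0.00257162 0.08350026] [ 9.98267570e-01 -5.88329087e-02 -6.98964787e-04  2.44170710e-04] 0.5398767957980263
```

View pics/w19c.png

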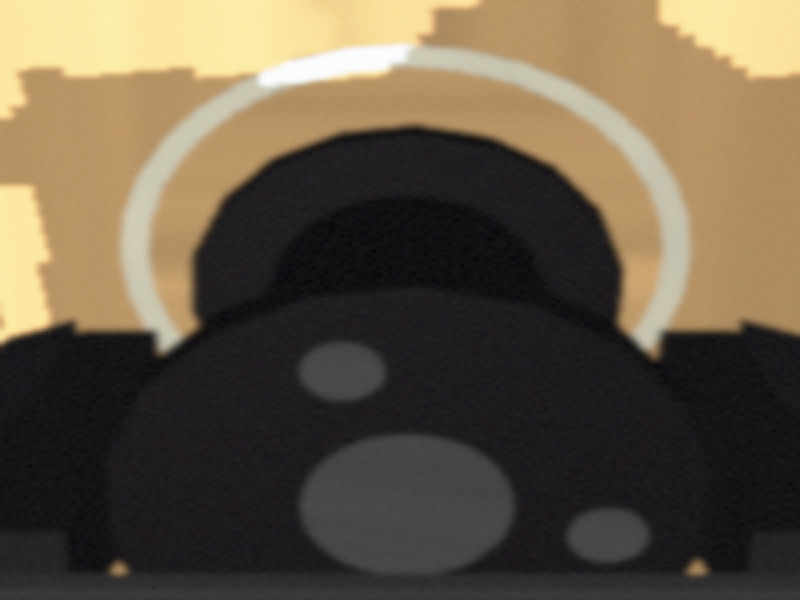

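```bash
python3 - <<'E'
from h import *
mf,tp,im=wimg('w19'); print(tp)
print('ring',circ(mf,249.6,392.1,194.3,.012,tp,.036))
print('flange',circ(mf,267.9,375.1,222,tp[2]-.0559,tp,.026))
E
```

```text
[0.59733978 0.00257162 0.08350026]
ring [0.596  0.0027 0.0359]
flange [0.5965 0.0039 0.0251]
```

play_rows(
  deltas=[
    [[1,-0.001,0.003,0.008,0,0,0],[1,-0.001,0.003,0.016,0,0,0],[1,-0.001,0.003,0.023,0,0,0],[1,-0.001,0.003,0.028,0,0,0],[1,-0.001,0.003,0.028,0,0,0]],
  ],
)

```text
clock: 25.7
tool_pos: [0.5968, 0.0017, 0.0751]
eef_rot: [0.998, -0.059, -0.001, 0.0]
contact_force: [-0.7, 0.9, 0.3]
opening: 0.542
```

```bash
python3 - <<'E'
from h import *
mf,im,s=wr('w20'); print(s['tool_pos'],s['contact_force'],s['clock'])
mf,tp,im=wimg('w20')
cv2.imwrite('pics/w20c.png',cv2.resize(im[180:380,220:420],None,fx=4,fy=3,interpolation=cv2.INTER_CUBIC))
E
```

```text
[0.59687666 0.00166678 0.07512777] [-0.44277677  0.13945266  0.5707895 ] 25.75
```

View pics/w20c.png

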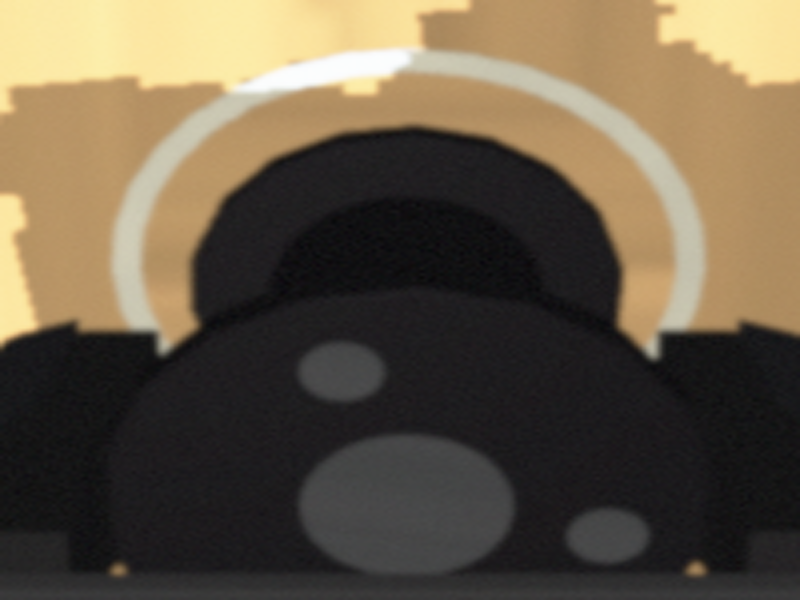

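L is concentric with c and touching the board. Releasing it and moving away.

play_rows(
  deltas=[
    [[1,0,0,0.002,0,0,0],[-0.3,0,0,0.002,0,0,0],[-0.7,0,0,0.002,0,0,0],[-1,0,0,0.002,0,0,0],[-1,0,0,0.002,0,0,0]],
  ],
)

```text
clock: 26.38
tool_pos: [0.5969, 0.0017, 0.0744]
eef_rot: [0.998, -0.059, -0.001, 0.0]
contact_force: [0.7, 0.4, -0.3]
opening: 0.961
```

play_rows(
  deltas=[
    [[-1,0,0,-0.04,0,0,0],[-1,0,0,-0.2,0,0,0],[-1,0,0,-0.38,0,0,0],[-1,0,0,-0.5,0,0,0],[-1,0,0,-0.5,0,0,0]],
  ],
)

```text
clock: 27.0
tool_pos: [0.5989, 0.0026, 0.2283]
eef_rot: [0.998, -0.059, 0.003, -0.0]
contact_force: [0.8, -0.3, 0.3]
opening: 1.0
```

```bash
python3 - <<'E'
from h import *
mf,im,s=wr('w21'); print(s['tool_pos'],s['opening'],s['clock'])
E
```

```text
[0.59768704 0.0018671  0.2260899 ] 0.9991575460897584 27.05
```

View pics/w21.png

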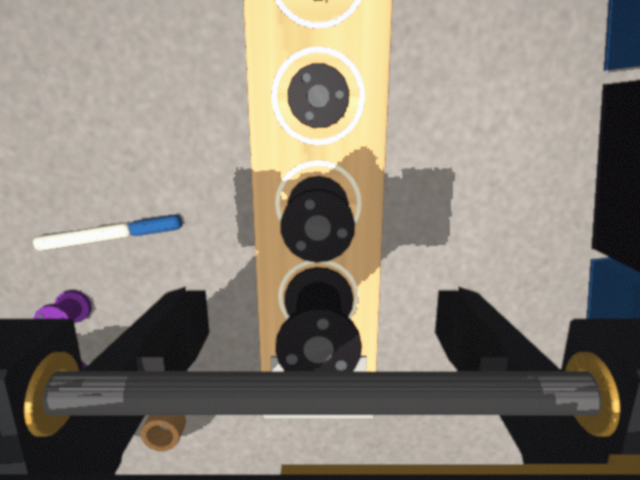

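```bash
python3 - <<'E'
from h import *
go((.42,-.25,.27),-.119)
E
```

```text
tool [0.5977 0.0019 0.2261] sh [-0.489  0.903 -0.147] tu [ 0. -0.  0.] dist 0.311 rows 5.0 t 27.05
```

play_rows(
  deltas=[
    [[-1,-0.07,0.13,-0.1,0,0,0],[-1,-0.17,0.31,-0.147,0,0,0],[-1,-0.28,0.51,-0.147,0,0,0],[-1,-0.38,0.7,-0.147,0,0,0],[-1,-0.46,0.85,-0.147,0,0,0]],
  ],
)

```text
clock: 27.68
tool_pos: [0.4283, -0.2367, 0.269]
eef_rot: [0.998, -0.059, -0.001, -0.0]
contact_force: [0.6, -0.4, -0.1]
opening: 0.997
```

play_rows(
  deltas=[
    [[-1,-0.1,0.2,0,0,0,0],[-1,-0.1,0.2,0,0,0,0],[-1,-0.1,0.2,0,0,0,0]],
  ],
)

```text
clock: 28.05
tool_pos: [0.3909, -0.2926, 0.2683]
eef_rot: [0.998, -0.059, -0.001, -0.001]
contact_force: [-0.7, 0.3, -0.2]
opening: 1.002
```

```bash
python3 - <<'E'
from h import *
t=cv2.cvtColor(vision.snapshot('top'),cv2.COLOR_RGB2BGR); s=cv2.cvtColor(vision.snapshot('side'),cv2.COLOR_RGB2BGR)
cv2.imwrite('pics/t22.png',t)
cv2.imwrite('pics/t22c.png',cv2.resize(t[140:270,160:450],None,fx=2.75,fy=2.75,interpolation=cv2.INTER_CUBIC))
cv2.imwrite('pics/s22c.png',cv2.resize(s[100:350,220:480],None,fx=2.3,fy=2.3,interpolation=cv2.INTER_CUBIC))
E
```

```text
(no output)
```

View pics/t22c.png

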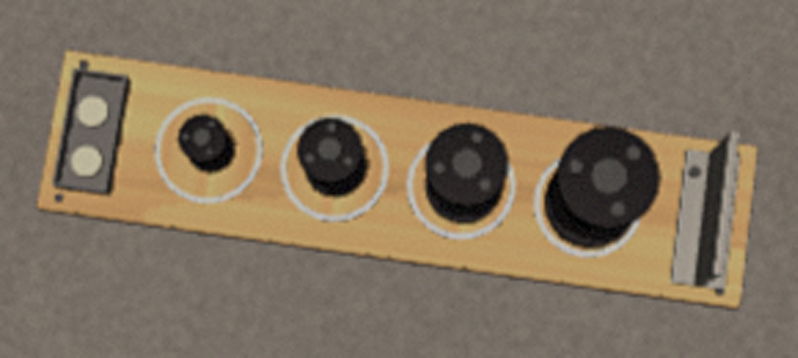

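View pics/s22c.png

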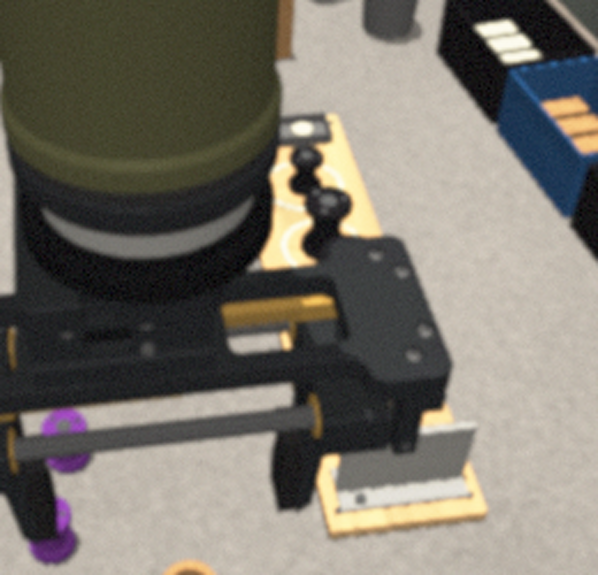

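All four are upright and in order, but S looks a bit high in its ring in this view. I'll check the top-flange centres numerically against the marks, all from the same top camera.

```bash
python3 - <<'E'
from h import *
mf=cam('top'); t=cv2.imread('pics/t22.png'); g=t.max(2).astype(np.uint8)
A,B,C,D=[p2w(mf,(236,194.4),.012),p2w(mf,(281.6,201.2),.012),p2w(mf,(327.6,207.6),.012),p2w(mf,(373.6,214),.012)]
for n,M,h,rad,b in (('S',A,.036,.016,.010),('M',B,.052,.021,.013),('L',C,.068,.026,.016),('XL',D,.084,.031,.019)):
    # predicted mask for model: dark blob = union of flange circles; fit offset by matching
    dark=(g<75).astype(float)
    th=np.linspace(0,6.283,60)
    def mask(o):
        m=np.zeros((480*4,640*4),np.uint8)
        pts=[]
        for z,r_ in ((.012,rad),(.019,rad),(.019,b),(.005+h,b),(.005+h,rad),(.012+h,rad)):
            E=np.array([w2p(mf,(M[0]+o[0]+r_*np.cos(a),M[1]+o[1]+r_*np.sin(a),z)) for a in th]); pts.append(E)
        for i in (0,2,4):
            H=cv2.convexHull(np.vstack(pts[i:i+2]).astype(np.float32)); cv2.fillPoly(m,[np.round((H+.5)*4).astype(np.int32)],255)
        return cv2.resize(m,(640,480),interpolation=cv2.INTER_AREA)/255.
    u,v=w2p(mf,M).astype(int); sl=np.s_[v-45:v+40,u-25:u+45] if n=='XL' else np.s_[v-30:v+22,u-22:u+22]
    best=min(((np.abs(mask((dx,dy))[sl]-dark[sl]).sum(),dx,dy) for dx in np.arange(-.006,.0061,.001) for dy in np.arange(-.006,.0061,.001)))
    print(n,M.round(4),best)
E
```

```text
S [0.6175 0.1686 0.012 ] (np.float64(70.08235294117648), np.float64(0.001), np.float64(0.0))
M [0.6067 0.0845 0.012 ] (np.float64(111.38823529411765), np.float64(0.002), np.float64(0.0))
L [ 0.5967 -0.      0.012 ] (np.float64(165.9294117647059), np.float64(0.0), np.float64(-0.001))
XL [ 0.5868 -0.0842  0.012 ] (np.float64(337.63529411764705), np.float64(0.001), np.float64(0.0))
```

The top-camera model fit puts all four within 1–2 mm of their marks, where 1 px is about 1.8 mm. The wrist view w21 shows M and its ring concentric to under 1 px. The gripper is clear of everything, so I'm handing in.

```bash
python3 - <<'E'
from plant import get_state, r
print(get_state()['clock'],r.finish_job())
E
```

```text
the job is handed in; nothing more can be done
28.15 None
```

All four reels are standing upright on their marks in size order, and the job was handed in at 28 s of the 102 s allowed. The largest (XL) is on mark_d next to the steel stop, then L on c, M on b and S on a at the tray end. The purple look-alikes were not touched.

- **Centring:** The wrist camera, at the final approach or touchdown of each reel, showed each one centred in its ring to about 0.5 mm. L was last measured about 0.9 mm off just before lowering, and that was corrected on the way down.
- **Final check after release:** The top camera showed the right order, all upright. Its model fit was coarse (1 px is about 1.8 mm), with S, L and XL within about 1 mm of their marks and M at 2 mm in x. The wrist view of M showed it concentric to under 1 px, so the two disagree slightly on M.
- **Side camera:** The arm blocked its view of L and XL, so it only confirmed S and M.
- **Off plan:** S was gripped about 5 mm high with a 0.9° tilt, because the wrist was near its singularity. It held, and S was set down upright.

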